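Refit the hatch cover on the pump's drive box

TASK

The drive box of the cellar pump has been serviced and its hatch cover lies beside it on the bench. Put the cover back: set its lower edge (the edge away from the stud) fully home in the narrow sill channel at the foot of the sloping face so that the cover lies flat over the hatch, then, shifting the cover a little sideways if its T-headed stud misses the slot, push the stud in against the spring and turn it a quarter turn clockwise until it locks. Leave the other things on the bench where they are.

Things in the scene. Friction and masses are not known exactly. Their poses are not given: they have to be found in the camera images.
- hatch_home (a point): Centre of the hatch on the 30 degree sloping face of the fixed grey drive box (240 mm wide, 185 high); the centre of the cover's underside belongs here. x up the slope, y level to the left of a person at the face, z out of the face. Face plate: 227 mm up the slope x 240 wide, 3 thick; the opening in it is 106 x 124 mm.
- sill (a point): Middle of the bottom of the sill, a steel channel at the foot of the face, opening up the slope (axes as hatch_home). Cover's lower edge rests at x = 0. A lip 18.5 mm over the face overhangs that edge; its flared mouth ends at x = 12, z = 25 mm. Between its end cheeks 171 mm wide, flared to 184 at x = 22. So: lay the cover on the face 15 to 18 mm up the slope, slide it down; friction may hold it.
- slot (a point): Nominal centre (66 mm up the slope from hatch_home, same axes) of the slot for the stud's cross pin, 42 mm long (x), 9 mm wide (y), in a fixed receptacle plate in the face. Plates differ from box to box: the true slot is up to 4.5 mm to either side (y), so feel for it. The cover has 5.5 mm side play each way in the sill. Behind the slot: a 2.5 mm ridge, a cross seat, an end stop.
- cover_grip (a point): Centre of the handle grip on the loose cover, a folded aluminium pan 190 (x) x 160 (y) x 15 mm, 0.3 to 0.55 kg, lying open side down. x points to the edge by the stud (upper edge when fitted), z out of its outer face. Grip: black bar 100 mm long (y), 12 thick (x), 14 high, 76 clear between legs. Home = x -15, y 0, z +48 mm in hatch_home, axes parallel; lower edge 80 mm from it.
- stud_head (a point): Centre of the stud's black T head: bar 44 mm long (its x), 12 thick (y), 26 high (z, out of the cover), on a 14 mm shaft. On the cover it is at x +81, y 0, z +5 mm from cover_grip when out; its lower face is then 25 mm above the cover's sheet. At the stud's inner end a cross pin 36 mm long lies parallel to the bar, wholly inside the pan when out.
- stud_push (a joint): How far the stud is pushed into the cover (m): 0 = out, 0.014 = all the way in. Spring 600 N/m, 2.4 N preload: about 11 N at full depth. If the pin (5 mm thick, shaft 6 mm) misses the slot it stops hard on the plate at about 0.0015. Through the slot it turns past the ridge only when pushed beyond about 0.0125; once locked it springs back to about 0.0095.
- stud_turn (a joint): Angle of the stud in the cover (rad), growing clockwise seen from outside; it stays where it is left. 0 = T head along the cover's x: the pin passes the slot only within about 0.08 of this. 1.57 = quarter turn. The pin has its seat from about 1.42; an end stop ends the turn at about 1.65.
- bung_mid (a point): Centre of a white silicone barrel bung, 60 mm diameter, 48 mm high, standing. Bystander.
- spool_mid (a point): Centre of a steel pipe spool with flanged ends, 50 mm diameter, 120 mm high, standing. Bystander.
- valve_mid (a point): Centre of a steel ball valve, 124 mm long with a flat lever on top, 68 mm high. Bystander.
There are look-alikes about, which are no part of the job. Of the things like the part that bears cover_grip, leave any that is turquoise; of the rest the larger one is meant.

How it is judged:
By the outcome, as a careful person would: the job done as asked, in the order asked, and still so for the second after the job is handed in, with the robot touching nothing.
It also fails if it takes over 61 s, if anything falls off the work surface, if the arm or the gripper's body presses on something with over 40 N, if the wrist force passes 120 N, or if a joint passes its speed limit or range.

ROBOT

A 6-joint arm with a two-finger parallel gripper is mounted at the origin on the work surface. World frame = base frame: x ahead of the robot, y to its left, z up, the work surface at z = 0. Lengths are in m, angles in rad, forces in N, time in s.
With the tool pointing down it reaches from about 0.225 to 0.875 m from the base axis. Payload 3.4 kg.
Tool frame: the origin (TCP) lies at the very end of the fingers, on their centre line; the grasp point (between the pads) lies manip.pinch_z behind it (manip.pinch_z is the distance from the TCP to the grasp point, in m); z points along the fingers, y is the direction in which the jaws open and shut (so a half turn about z gives the same grasp; the last joint's range is limited). The gripper opens to 85 mm and grips with 20 to 120 N. Pads are 22 mm wide; open, the fingers measure 114 mm over their backs; the gripper's body (76 mm by 85 mm) begins 54 mm behind the grasp point. The pads swing forward as they close: fully open they stand 13 mm farther back than shut.
Start: joints at [0.985, 0.276, 1.505, -0, 1.361, -0.121], TCP at [0.258, 0.514, 0.231] pointing down, gripper open.
Joint ranges: [-2.89, 2.89], [-0.75, 2.08], [0.22, 2.7], [-1.18, 4.32], [0.11, 2.71], [-2.7, 2.7]. Speed limits (rad/s): [2.57, 2.57, 3.14, 3.14, 3.14, 3.14].

INTERFACE

Orientations are given as a unit quaternion [w, x, y, z].
In Python, from rig import manip, imaging, workorder gives the robot as it stands.
- The arm moves only by the tool apply_moves, never from a script. Its argument "moves" is one flat list of numbers, 7 for each row, row after row: the finger opening in m, from 0 to 0.0854, then the shift along the tool's x, y, z in m, then the turn, a rotation vector about the tool's x, y, z in rad. In form: [jaw, tx, ty, tz, rx, ry, rz, jaw, tx, ty, tz, rx, ry, rz, ...]. A call has exactly 8 rows; each row shifts and turns the pose as measured when the row begins, along the tool's axes as they then stand; what a row does not reach is not made up. A row lasts 1/12 s, in which the tool goes at most 41.7 mm and 7.16 degrees, less where a joint would pass 70% of its speed; a pose out of reach is approached as far as the arm can. A call with a gripper value outside its range is refused whole. The fingers move at their own pace and stop on an object; "newtons" is the grip in N (left out, the last holds). Time passes only in rows, so rows that do not move let the fingers close, or fill a call up. It gives the time, the measured TCP pose, the force and the opening at its end, in the units of the state.
- manip.get_state(): the state, without advancing time (a new reading comes with each control period).
- imaging.get_image(name): name is "scene" or "top"; returns a dict with "image" (384x512x3 uint8, red, green, blue), "range_z" (384x512 float32, m along the optical axis (not along the pixel's ray), 0 where there is no reading), "fx", "fy", "cx", "cy" (pixels), "k1" (the pictures are not rectified: a ray, as slopes to the right and down, at radius r is drawn at 1 + k1 r^2 times it, then the intrinsics apply), "R" (3x3) and "t" (3): a world point X has camera coordinates R X + t. Camera axes: x right, y down, z forward; pixel columns grow to the right and rows downward; lengths in m; the calibration is good to about 2 mm. A picture is of the moment at which its call begins.
- workorder.sign_off(): hands the job in, once; it reports no verdict.
The state is a dict: "clock": time; "qpos": joint angles; "qd": joint speeds; "effort": joint torques, N m; "position": TCP position; "ee_rot": TCP orientation; "contact_force": force on the tool from outside, world axes, zero at the start; "moment": the same for the moment, N m; "width": finger opening in m.
Only numpy, scipy, OpenCV 4.12 (cv2) and the standard library are available. Lean on these libraries where they do the work, as an engineer would, in place of code of your own. Each camera call takes 0.05 s, during which the arm holds its last target.

## Working session

There is one attempt and no reset: what is moved stays moved. The work goes in short steps, Python scripts to look and compute and a tool call to move; the robot and the scene stay as the last step left them, time stands still between calls to the robot, and variables do not carry over. Pictures are saved under pics/ and viewed, and the job is handed in when it is done.

Besides the shell and the picture viewer there is one more tool, called after "Request:" by a JSON object that holds its "op" and its "data", one argument or row to a line. apply_moves: Moves the arm, as the interface text tells. Its arguments: {"type":"object","properties":{"moves":{"type":"array"},"newtons":{"type":"number"}},"required":["moves"]}

```bash
ls; mkdir -p pics
cat > h.py <<'E'
import numpy as np, cv2
from rig import manip, imaging, workorder
def grab(n,tag):
    d=imaging.get_image(n)
    cv2.imwrite(f'pics/{tag}.png',d['image'][:,:,::-1])
    np.savez(f'pics/{tag}.npz',**{k:np.asarray(v) for k,v in d.items()})
    return d
def load(tag): return dict(np.load(f'pics/{tag}.npz'))
def slopes(d,u,v):
    K=np.array([[d['fx'],0,d['cx']],[0,d['fy'],d['cy']],[0,0,1]],float)
    p=np.array([(np.atleast_1d(u)-d['cx'])/d['fx'],(np.atleast_1d(v)-d['cy'])/d['fy']]).T.astype(float)
    r=p.copy()
    for _ in range(30): r=p/(1+float(d['k1'])*(r**2).sum(1,keepdims=True))
    return r
def ray(d,u,v):
    s=slopes(d,u,v); c=np.c_[s,np.ones(len(s))]
    return -d['R'].T@d['t'], c@d['R']   # origin, dirs
def atz(d,u,v,z):
    o,D=ray(d,u,v); return o+D*((z-o[2])/D[:,2])[:,None]
def cloud(d):
    h,w=d['range_z'].shape
    uu,vv=np.meshgrid(np.arange(w),np.arange(h))
    s=slopes(d,uu.ravel(),vv.ravel()); z=d['range_z'].ravel()
    c=np.c_[s*z[:,None],z]; P=(c-d['t'])@d['R']
    P[z==0]=np.nan
    return P.reshape(h,w,3)
def proj(d,X):
    c=np.atleast_2d(X)@d['R'].T+d['t']; s=c[:,:2]/c[:,2:]
    s=s*(1+float(d['k1'])*(s**2).sum(1,keepdims=True))
    return s*[d['fx'],d['fy']]+[d['cx'],d['cy']]
E
python3 - <<'E'
from h import *
for n in('scene','top'):
    d=grab(n,n+'0'); print(n,d['fx'],d['fy'],d['cx'],d['cy'],d['k1'],-d['R'].T@d['t'],d['R'])
print(manip.get_state(),manip.pinch_z)
E
```

```text
pics
scene 421.0887821064505 421.0887821064505 252.3331440483734 194.58412962335206 0.02500007947464445 [ 1.21106381 -0.66917617  1.08572254] [[ 0.68953354  0.72414654 -0.01246161]
 [ 0.51204234 -0.49959176 -0.69872793]
 [-0.51220713  0.47541547 -0.71527896]]
top 352.14931296957855 352.14931296957855 256.5614055722962 186.2242481693606 -0.07044544687583593 [0.33024686 0.00362524 1.20656654] [[-9.05757587e-02 -9.95889537e-01 -2.49390041e-04]
 [-9.75934139e-01  8.88106970e-02 -1.99161281e-01]
 [ 1.98364784e-01 -1.77957958e-02 -9.79966694e-01]]
{'clock': 0.1, 'qpos': array([ 9.85014528e-01,  2.76530479e-01,  1.50599664e+00,  1.23247251e-05,
        1.36074202e+00, -1.21009209e-01]), 'qd': array([-7.23697637e-04, -1.92506271e-03, -2.70191426e-03, -1.16862198e-05,
       -3.83194273e-04, -9.21105094e-04]), 'effort': array([ 3.02361223e-03, -4.17701948e+01, -2.46404868e+01,  1.06206537e-04,
        5.81230677e-03,  2.32728588e-06]), 'position': array([0.2574645 , 0.51360029, 0.2305309 ]), 'ee_rot': array([-2.95757751e-04,  2.30301502e-01,  9.73118963e-01, -7.84358198e-04]), 'contact_force': array([-0.471511  ,  0.48269358, -0.34423853]), 'moment': array([-0.02329332, -0.0224475 ,  0.04884599]), 'width': 0.08507925942063901} 0.0187
```

View pics/scene0.png

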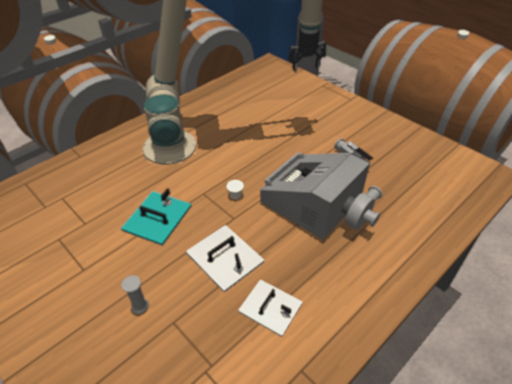

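View pics/top0.png

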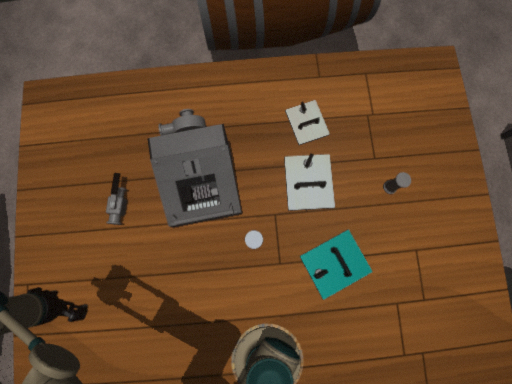

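The top view shows three covers: turquoise at (335,264), large white at (309,182) and small white at (308,121). The drive box is at (195,175) with its opening at (200,190). The large white cover is the one to use. The bung is at (254,240), the spool at (398,182) and the valve at (117,200).

Run:
```python
from h import *
t=load('top0'); s=load('scene0')
c=np.hstack([cv2.resize(t['image'][140:220,140:345],None,fx=3.8,fy=3.8,interpolation=3)])
cv2.imwrite('pics/crop_t.png',c[:,:,::-1])
a=cv2.resize(s['image'][215:300,175:275],None,fx=4,fy=4,interpolation=3);b=cv2.resize(s['image'][140:225,250:350],None,fx=4,fy=4,interpolation=3)
cv2.imwrite('pics/crop_s.png',np.hstack([a,b])[:,:,::-1])
for n,d,roi in(('top',t,(140,220,275,345)),('scene',s,(215,300,175,275))):
    P=cloud(d); im=d['image'].astype(int)
    m=np.zeros(im.shape[:2],np.uint8); r0,r1,c0,c1=roi
    hsv=cv2.cvtColor(d['image'],cv2.COLOR_RGB2HSV)
    m[r0:r1,c0:c1]=((hsv[...,1]<50)&(hsv[...,2]>150))[r0:r1,c0:c1]
    z=P[m>0]; print(n,m.sum(),'cover z',np.nanmedian(z,0),np.nanpercentile(z[:,2],[5,50,95]))
    cs,_=cv2.findContours(m,cv2.RETR_EXTERNAL,cv2.CHAIN_APPROX_NONE); cc=max(cs,key=cv2.contourArea)
    box=cv2.boxPoints(cv2.minAreaRect(cc)); q=cv2.approxPolyDP(cv2.convexHull(cc),6,True)[:,0].astype(float)
    print('quad',q.tolist()); Q=atz(d,q[:,0],q[:,1],0.015); print(Q.round(4).tolist()); print('centre',Q.mean(0),[np.linalg.norm(Q[i]-Q[i-1]).round(4) for i in range(len(Q))])
    # dark
    hull=np.zeros_like(m); cv2.fillConvexPoly(hull,cv2.convexHull(cc),1)
    dk=(hull>0)&(hsv[...,2]<90)
    k,l,st,ce=cv2.connectedComponentsWithStats(dk.astype(np.uint8))
    for i in range(1,k):
        if st[i,4]>8:
            pz=P[l==i]; print('dark',st[i],ce[i],np.nanpercentile(pz,[10,50,90],axis=0).round(3).tolist())
```

```text
top 2134 cover z [ 0.57612095 -0.19874634  0.0143269 ] [0.01029424 0.0143269  0.01799693]
quad [[329.0, 155.0], [334.0, 206.0], [290.0, 209.0], [285.0, 157.0]]
[[0.6603, -0.2828, 0.015], [0.4785, -0.276, 0.015], [0.4822, -0.1244, 0.015], [0.6668, -0.1271, 0.015]]
centre [ 0.57193479 -0.20255945  0.015     ] [np.float64(0.1558), np.float64(0.1818), np.float64(0.1516), np.float64(0.1847)]
dark [305 155   8  13  55] [308.38181818 160.94545455] [[0.62, -0.209, 0.02], [0.634, -0.2, 0.064], [0.649, -0.193, 0.067]]
dark [294 181  32   8 155] [309.88387097 184.10322581] [[0.55, -0.241, 0.018], [0.555, -0.196, 0.053], [0.562, -0.153, 0.057]]
scene 2598 cover z [ 0.59809906 -0.21017052  0.01431688] [0.00921509 0.01431688 0.01878259]
quad [[225.0, 225.0], [263.0, 260.0], [222.0, 289.0], [187.0, 251.0]]
[[0.4832, -0.12, 0.015], [0.6715, -0.1284, 0.015], [0.6613, -0.2862, 0.015], [0.4805, -0.276, 0.015]]
centre [ 0.57411961 -0.20264846  0.015     ] [np.float64(0.156), np.float64(0.1885), np.float64(0.1581), np.float64(0.1811)]
dark [208 237  27  25 144] [220.72916667 247.48611111] [[0.558, -0.248, 0.019], [0.563, -0.204, 0.05], [0.566, -0.161, 0.056]]
dark [236 254   5  17  48] [237.79166667 262.77083333] [[0.633, -0.216, 0.027], [0.649, -0.211, 0.062], [0.658, -0.202, 0.067]]
```

Run:
```python
from h import *
t=load('top0'); P=cloud(t)
for v in range(120,232,6):
    print(v,[tuple((P[v,u]*1000).round().astype(int)) if not np.isnan(P[v,u,0]) else None for u in (165,180,195,205,215,230)])
```

```text
120 [(np.int64(850), np.int64(292), np.int64(4)), (np.int64(788), np.int64(212), np.int64(135)), (np.int64(786), np.int64(164), np.int64(129)), (np.int64(838), np.int64(147), np.int64(-3)), (np.int64(835), np.int64(111), np.int64(-4)), (np.int64(828), np.int64(56), np.int64(3))]
126 [(np.int64(783), np.int64(268), np.int64(110)), (np.int64(768), np.int64(213), np.int64(135)), (np.int64(766), np.int64(166), np.int64(126)), (np.int64(778), np.int64(137), np.int64(90)), (np.int64(738), np.int64(95), np.int64(183)), (np.int64(805), np.int64(57), np.int64(2))]
132 [(np.int64(763), np.int64(269), np.int64(107)), (np.int64(729), np.int64(205), np.int64(182)), (np.int64(726), np.int64(159), np.int64(179)), (np.int64(722), np.int64(128), np.int64(181)), (np.int64(720), np.int64(97), np.int64(179)), (np.int64(785), np.int64(60), np.int64(-7))]
138 [(np.int64(715), np.int64(253), np.int64(178)), (np.int64(711), np.int64(206), np.int64(179)), (np.int64(706), np.int64(160), np.int64(179)), (np.int64(703), np.int64(129), np.int64(180)), (np.int64(699), np.int64(98), np.int64(183)), (np.int64(761),
[... 3524 characters left out ...]
4(100)), (np.int64(474), np.int64(155), np.int64(99)), (np.int64(471), np.int64(123), np.int64(96)), (np.int64(477), np.int64(81), np.int64(14))]
222 [(np.int64(478), np.int64(308), np.int64(-2)), (np.int64(462), np.int64(236), np.int64(94)), (np.int64(464), np.int64(197), np.int64(41)), (np.int64(466), np.int64(169), np.int64(1)), (np.int64(463), np.int64(136), np.int64(-5)), (np.int64(459), np.int64(84), np.int64(-4))]
228 [(np.int64(457), np.int64(308), np.int64(-2)), (np.int64(452), np.int64(256), np.int64(2)), (np.int64(448), np.int64(205), np.int64(2)), (np.int64(445), np.int64(171), np.int64(-2)), (np.int64(442), np.int64(136), np.int64(1)), (np.int64(438), np.int64(85), np.int64(0))]
```

View pics/crop_t.png

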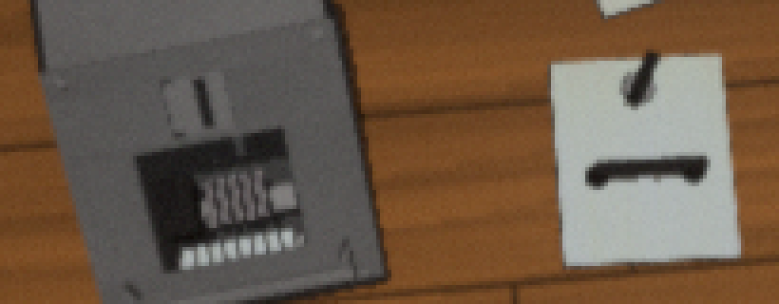

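View pics/crop_s.png

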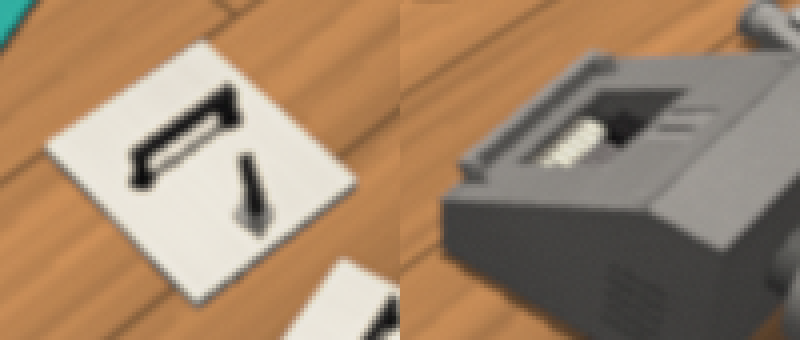

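The crops show the large cover's handle at crop (645,170) and its stud above it, with a visibly slanted T bar. On the box, the slot sits at crop (203,102), the opening is below it, and the sill is at the foot of the face. Next I'll measure finely.

Run:
```python
from h import *
t=load('top0'); s=load('scene0')
from scipy.optimize import least_squares
# face plane
pts=[]
for n,d,poly in(('top',t,[(160,165),(172,165),(180,205),(170,205)]),('top2',t,[(216,160),(228,160),(234,200),(222,200)]),('scene',s,[(262+0,0)]*0)):
    if not len(poly): continue
    P=cloud(d); m=np.zeros(d['range_z'].shape,np.uint8); cv2.fillConvexPoly(m,np.array(poly,np.int32),1)
    pts.append(P[m>0])
pts=np.vstack(pts); pts=pts[~np.isnan(pts[:,0])]
c=np.median(pts,0)
f=least_squares(lambda p: p[0]+p[1]*(pts[:,0]-c[0])+p[2]*(pts[:,1]-c[1])+c[2]-pts[:,2],[0,0,0],loss='soft_l1',f_scale=.004).x
nrm=np.array([-f[1],-f[2],1]);nrm/=np.linalg.norm(nrm); print('c',c+[0,0,f[0]],'n',nrm,'tilt',np.degrees(np.arccos(nrm[2])),'yaw',np.degrees(np.arctan2(-nrm[1],-nrm[0])))
# big crops
a=cv2.resize(t['image'][145:230,140:250],None,fx=7,fy=7,interpolation=2);cv2.imwrite('pics/bt.png',a[:,:,::-1])
a=cv2.resize(s['image'][145:215,255:355],None,fx=8,fy=8,interpolation=2);cv2.imwrite('pics/bs.png',a[:,:,::-1])
a=cv2.resize(t['image'][150:215,280:340],None,fx=9,fy=9,interpolation=2);cv2.imwrite('pics/ct.png',a[:,:,::-1])
a=cv2.resize(s['image'][222:292,183:268],None,fx=8,fy=8,interpolation=2);cv2.imwrite('pics/cs.png',a[:,:,::-1])
```

```text
c [0.57840283 0.10017763 0.12876347] n [-0.49477382 -0.05160158  0.86748841] tilt 29.831924279182076 yaw 5.954038621559594
```

View pics/bt.png

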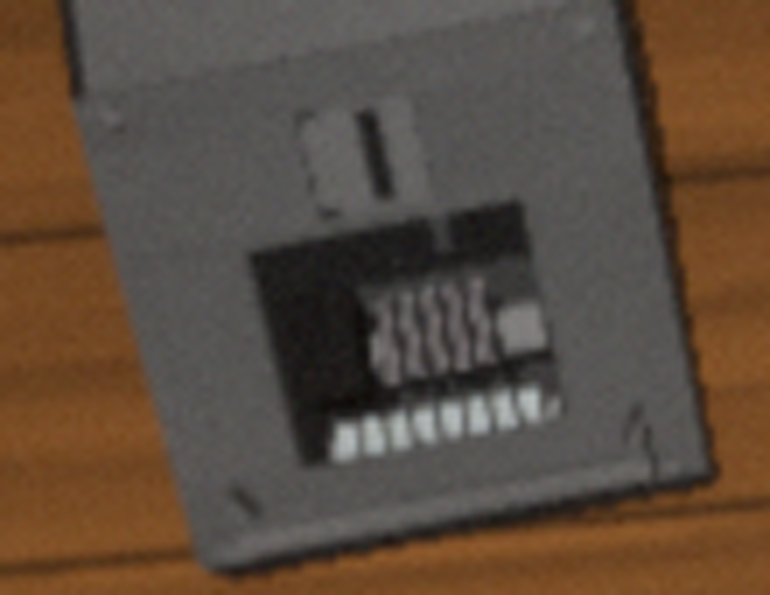

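View pics/bs.png

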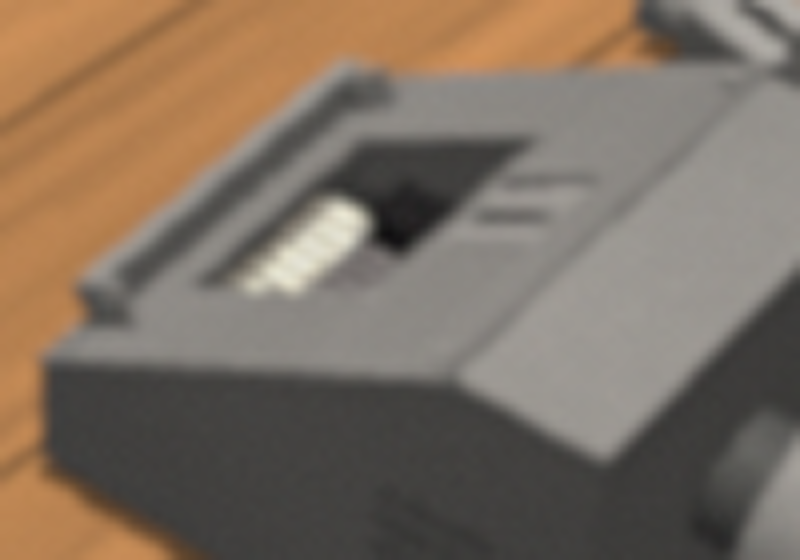

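View pics/ct.png

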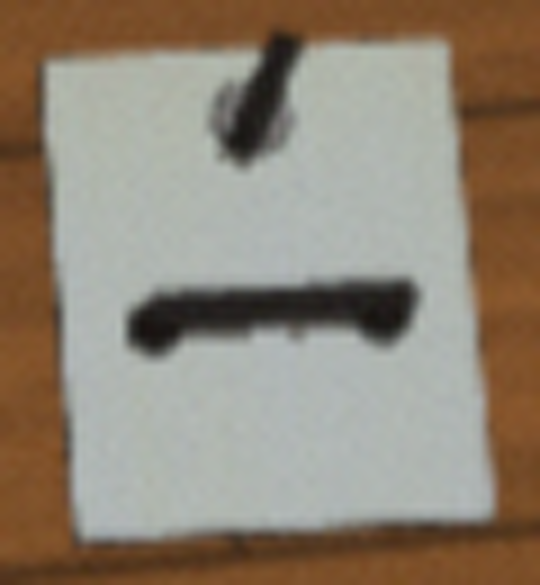

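View pics/cs.png

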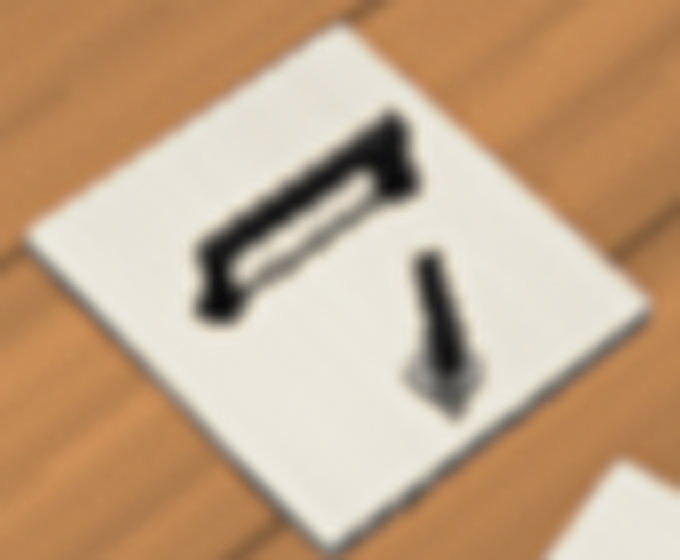

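```bash
cat > m.py <<'E'
from h import *
t=load('top0'); s=load('scene0')
def T(x,y,k=7,u0=140,v0=145): return u0+(x+.5)/k-.5, v0+(y+.5)/k-.5
def on(d,uv,p0,n):
    o,D=ray(d,uv[0],uv[1]); D=D[0]; return o+D*(((p0-o)@n)/(D@n))
def tri(uv1,uv2):
    o1,D1=ray(t,*uv1);o2,D2=ray(s,*uv2);D1=D1[0]/np.linalg.norm(D1);D2=D2[0]/np.linalg.norm(D2)
    k=np.linalg.lstsq(np.c_[D1,-D2],o2-o1,rcond=None)[0]; a=o1+D1*k[0];b=o2+D2*k[1]
    return (a+b)/2,np.linalg.norm(a-b)
S=lambda x,y:T(x,y,8,255,145)
E
python3 - <<'E'
from m import *
print('tri slot',tri(T(376,154),S(514,215)))
print('tri open topleft',tri(T(250,255),S(355,140)),'topright?',tri(T(520,205),S(535,140)))
for nm,a,b in(('opening UL',T(250,255),S(535,140)),):
    pass
# top-left (+y, up) in top = far-right in scene
print('UL',tri(T(250,255),S(537,140)),'LL',tri(T(303,465),S(355,140)),'ridgeL',tri(T(78,97),S(757,75)),'ridgeR',tri(T(612,0),S(458,378)),'foot corner', )
z=.185
for q in(T(78,97),T(612,0)): print('top ridge',atz(t,*q,z))
for q in(S(757,75),S(458,378)): print('scene ridge',atz(s,*q,z))
C=lambda x,y:T(x,y,9,280,150); G=lambda x,y:T(x,y,8,183,222)
print('stud far',tri(C(286,42),G(455,365)),'near',tri(C(243,150),G(427,260)))
for q in((286,40),(243,150),(265,97)): print(atz(t,*C(*q),.066))
for q in((428,255),(455,365)): print('scene',atz(s,*G(*q),.06))
for nm,a,b in(('gripR',(405,297),(208,252)),('gripL',(145,306),(395,128))): print(nm,tri(C(*a),G(*b)),atz(t,*C(*a),.052),atz(s,*G(*b),.052))
E
```

```text
tri slot (array([0.62167493, 0.1732334 , 0.15872941]), np.float64(0.0004962175474885102))
tri open topleft (array([0.55833778, 0.19987887, 0.15881971]), np.float64(0.07284798191163398)) topright? (array([0.60903922, 0.13491918, 0.20469022]), np.float64(0.0771578157318722))
UL (array([0.58568857, 0.23469341, 0.13889461]), np.float64(0.0004780118826426568)) LL (array([0.49655798, 0.22503517, 0.08923331]), np.float64(0.0018742744479862356)) ridgeL (array([0.65088431, 0.295338  , 0.17957316]), np.float64(0.0070725790954774435)) ridgeR (array([0.67784716, 0.06579934, 0.1802263 ]), np.float64(0.0071036984988373155)) foot corner
top ridge [[0.65168658 0.29668561 0.185     ]]
top ridge [[0.67376213 0.06281248 0.185     ]]
scene ridge [[0.65302013 0.28561874 0.185     ]]
scene ridge [[0.6823098  0.06528938 0.185     ]]
stud far (array([ 0.65889671, -0.21400601,  0.04979722]), np.float64(0.000537035582634565)) near (array([ 0.61784968, -0.19155683,  0.05283377]), np.float64(0.0017900031363800308))
[[ 0.65490549 -0.2112627   0.066     ]]
[[ 0.61402438 -0.19002802  0.066     ]]
[[ 0.63359708 -0.20069151  0.066     ]]
scene [[ 0.62105096 -0.19235028  0.06      ]]
scene [[ 0.6644936  -0.21827546  0.06      ]]
gripR (array([ 0.55615663, -0.24656254,  0.04996488]), np.float64(4.72749397440767e-05)) [[ 0.55577306 -0.24610323  0.052     ]] [[ 0.55742842 -0.24741119  0.052     ]]
gripL (array([ 0.56046786, -0.1518863 ,  0.0464124 ]), np.float64(0.005975221293412596)) [[ 0.56116419 -0.14877431  0.052     ]] [[ 0.56219994 -0.15705819  0.052     ]]
```

```bash
cat >> m.py <<'E'
psi=np.radians(6.0)
ey=np.array([-np.sin(psi),np.cos(psi),0]); ex=np.array([np.cos(np.pi/6)*np.cos(psi),np.cos(np.pi/6)*np.sin(psi),.5]); ez=np.cross(ex,ey)
F=np.c_[ex,ey,ez]
E
python3 - <<'E'
from m import *
p0=np.array([.6215,.173,.1585]); 
c=np.array([.57840,.10018,.12876]); print('depth plane pt local z',((c-p0)@F))
def L(d,q): return ((on(d,q,p0,ez)-p0)@F*1000).round(1)[:2]
for nm,q in dict(slotT=(367,110),slotB=(384,198),UL=(250,255),UR=(521,204),LL=(303,466),LR=(566,412),ridL=(78,97),ridR=(612,2),eL=(150,365),eL2=(108,210),eR=(690,370),eR2=(650,130),plUL=(300,115),plUR=(410,97),plLR=(428,196),plLL=(325,216),sillL=(235,490),sillR=(650,470), lipL=(200,555),lipR=(660,478)).items(): print('T',nm,L(t,T(*q)))
for nm,q in dict(slotT=(552,213),slotB=(476,216),UL=(537,140),LL=(356,140),LR=(195,291),ridL=(757,75),ridR=(458,378),footR=(48,350),eR=(250,368),plT=(600,180),eL=(560,72)).items(): print('S',nm,L(s,S(*q)))
E
```

```text
depth plane pt local z [-0.0585832  -0.06791591 -0.00051777]
T slotT [20.2 -0.5]
T slotB [-20.2   1.1]
T UL [-34.2  64.8]
T UR [-34.8 -57.5]
T LL [-137.1   65.4]
T LR [-135.7  -57.2]
T ridL [ 50.2 120.2]
T ridR [  46.9 -114.8]
T eL [-75.6 120.7]
T eL2 [ -1.8 120.5]
T eR [-127.2 -116.6]
T eR2 [ -12.7 -120.2]
T plUL [23.7 28.5]
T plUR [ 22.3 -20.1]
T plLR [-23.1 -18.1]
T plLL [-23.2  28.3]
T sillL [-142.3   98.4]
T sillR [-171.7  -89.4]
T lipL [-170.4  121.9]
T lipR [-176.6  -93.2]
S slotT [18.8  2.2]
S slotB [-19.1  -0.4]
S UL [-31.3  60.8]
S LL [-136.7   63.4]
S LR [-128.7  -62.5]
S ridL [ 48.5 111.2]
S ridR [  58.4 -115.8]
S footR [-175.1 -111.6]
S eR [ -49.9 -116.7]
S plT [25.3 27.8]
S eL [-61.  119.8]
```

The measurements agree: the face tilts 30° at 6° yaw, and the slot is about 3–4 mm right of the box centreline. The cover's grip is near (0.5585, -0.201, 0.048) at yaw about -2.5°, and its stud is turned about +0.45 rad, so I'll straighten that first.

```bash
cat > plan.py <<'E'
import numpy as np
from scipy.spatial.transform import Rotation as R, Slerp
from rig import manip
def st():
    s=manip.get_state(); return s, s['position'], R.from_quat(s['ee_rot'],scalar_first=True)
def tool(xc,n_out):  # tool y along xc, tool z = -n
    z=-np.asarray(n_out,float); y=np.asarray(xc,float); y=y-z*(y@z); y/=np.linalg.norm(y)
    return R.from_matrix(np.c_[np.cross(y,z),y,z])
def plan(pt,Rt,n,jaw):
    s,p,r=st(); pt=np.asarray(pt,float)
    d=(r.inv()*Rt).as_rotvec(); 
    print('err tool mm',(r.inv().apply(pt-p)*1000).round(1),'rot',d.round(3),'ang/row deg',np.degrees(np.linalg.norm(d)/n).round(2),'mm/row',(np.linalg.norm(pt-p)/n*1000).round(1))
    sl=lambda f:r*R.from_rotvec(d*f)
    for k in range(n):
        a=sl(k/n); dp=a.inv().apply((pt-p)/n)
        print([jaw]+dp.round(3).tolist()+(d/n).round(3).tolist())
    return
def show():
    s,p,r=st(); m=r.as_matrix(); print('t',s['clock'],'p',p.round(4),'y',m[:,1].round(3),'z',m[:,2].round(3),'F',s['contact_force'].round(1),'M',s['moment'].round(2),'w',round(s['width'],4),'q',s['qpos'].round(2))
E
python3 - <<'E'
from plan import *
a=np.radians(-2.5)
Rt=tool([np.cos(a),np.sin(a),0],[0,0,1]); plan([.5585,-.201,.2],Rt,24,.06)
E
```

```text
err tool mm [-589.4 -503.8   31.2] rot [-2.00e-03  1.00e-03  1.15e+00] ang/row deg 2.74 mm/row 32.3
[0.06, -0.025, -0.021, 0.001, -0.0, 0.0, 0.048]
[0.06, -0.026, -0.02, 0.001, -0.0, 0.0, 0.048]
[0.06, -0.026, -0.019, 0.001, -0.0, 0.0, 0.048]
[0.06, -0.027, -0.017, 0.001, -0.0, 0.0, 0.048]
[0.06, -0.028, -0.016, 0.001, -0.0, 0.0, 0.048]
[0.06, -0.029, -0.015, 0.001, -0.0, 0.0, 0.048]
[0.06, -0.03, -0.013, 0.001, -0.0, 0.0, 0.048]
[0.06, -0.03, -0.012, 0.001, -0.0, 0.0, 0.048]
[0.06, -0.031, -0.01, 0.001, -0.0, 0.0, 0.048]
[0.06, -0.031, -0.009, 0.001, -0.0, 0.0, 0.048]
[0.06, -0.031, -0.007, 0.001, -0.0, 0.0, 0.048]
[0.06, -0.032, -0.006, 0.001, -0.0, 0.0, 0.048]
[0.06, -0.032, -0.004, 0.001, -0.0, 0.0, 0.048]
[0.06, -0.032, -0.003, 0.001, -0.0, 0.0, 0.048]
[0.06, -0.032, -0.001, 0.001, -0.0, 0.0, 0.048]
[0.06, -0.032, 0.0, 0.001, -0.0, 0.0, 0.048]
[0.06, -0.032, 0.002, 0.001, -0.0, 0.0, 0.048]
[0.06, -0.032, 0.003, 0.001, -0.0, 0.0, 0.048]
[0.06, -0.032, 0.005, 0.001, -0.0, 0.0, 0.048]
[0.06, -0.032, 0.007, 0.001, -0.0, 0.0, 0.048]
[0.06, -0.031, 0.008, 0.001, -0.0, 0.0, 0.048]
[0.06, -0.031, 0.01, 0.001, -0.0, 0.0, 0.048]
[0.06, -0.03, 0.011, 0.001, -0.0, 0.0, 0.048]
[0.06, -0.03, 0.012, 0.001, -0.0, 0.0, 0.048]
```

Request:
{"op": "apply_moves", "data": {
  "moves": [0.06,-0.025,-0.021,0,0,0,0.048,0.06,-0.026,-0.02,0,0,0,0.048,0.06,-0.026,-0.019,0,0,0,0.048,0.06,-0.027,-0.017,0,0,0,0.048,0.06,-0.028,-0.016,0,0,0,0.048,0.06,-0.029,-0.015,0,0,0,0.048,0.06,-0.03,-0.013,0,0,0,0.048,0.06,-0.03,-0.012,0,0,0,0.048],
  "newtons": 60
}}

```text
clock: 0.77
position: [0.3561, 0.2696, 0.2256]
ee_rot: [-0.003, 0.414, 0.91, -0.003]
contact_force: [0.4, -0.3, -0.6]
width: 0.0599
```

Request:
{"op": "apply_moves", "data": {
  "moves": [0.06,-0.031,-0.01,0,0,0,0.048,0.06,-0.031,-0.009,0,0,0,0.048,0.06,-0.031,-0.007,0,0,0,0.048,0.06,-0.032,-0.006,0,0,0,0.048,0.06,-0.032,-0.004,0,0,0,0.048,0.06,-0.032,-0.003,0,0,0,0.048,0.06,-0.032,-0.001,0,0,0,0.048,0.06,-0.032,0,0,0,0,0.048]
}}

```text
clock: 1.43
position: [0.4523, 0.0178, 0.2237]
ee_rot: [-0.003, 0.588, 0.809, -0.004]
contact_force: [-0.3, 0.5, 0.4]
width: 0.0597
```

Run:
```python
from plan import *
show()
a=np.radians(-2.5)
Rt=tool([np.cos(a),np.sin(a),0],[0,0,1]); plan([.5585,-.201,.13],Rt,8,.06)
```

```text
t 1.4333 p [0.4523 0.0178 0.2237] y [ 0.951  0.308 -0.01 ] z [-0.01  -0.002 -1.   ] F [-0.3  0.5  0.4] M [-0.1  -0.05 -0.01] w 0.0597 q [-0.11  0.1   1.75 -0.    1.3  -0.42]
err tool mm [-240.9   34.7   93.2] rot [-0.01   0.001  0.357] ang/row deg 2.55 mm/row 32.6
[0.06, -0.03, 0.004, 0.012, -0.001, 0.0, 0.045]
[0.06, -0.03, 0.006, 0.012, -0.001, 0.0, 0.045]
[0.06, -0.03, 0.007, 0.012, -0.001, 0.0, 0.045]
[0.06, -0.029, 0.008, 0.012, -0.001, 0.0, 0.045]
[0.06, -0.029, 0.01, 0.012, -0.001, 0.0, 0.045]
[0.06, -0.028, 0.011, 0.012, -0.001, 0.0, 0.045]
[0.06, -0.028, 0.012, 0.012, -0.001, 0.0, 0.045]
[0.06, -0.027, 0.013, 0.012, -0.001, 0.0, 0.045]
```

Request:
{"op": "apply_moves", "data": {
  "moves": [0.06,-0.03,0.004,0.012,-0.001,0,0.046,0.06,-0.03,0.006,0.012,-0.001,0,0.046,0.06,-0.03,0.007,0.012,-0.001,0,0.046,0.06,-0.03,0.008,0.012,-0.001,0,0.046,0.06,-0.03,0.01,0.012,-0.001,0,0.046,0.06,-0.03,0.011,0.012,-0.001,0,0.046,0.06,-0.029,0.012,0.012,-0.001,0,0.046,0.06,-0.028,0.013,0.012,-0.001,0,0.046]
}}

```text
clock: 2.1
position: [0.559, -0.2211, 0.1242]
ee_rot: [0.001, 0.734, 0.679, 0.0]
contact_force: [1.3, -0.1, -0.1]
width: 0.0598
```

Run:
```python
from plan import *
show()
a=np.radians(-2.5)
Rt=tool([np.cos(a),np.sin(a),0],[0,0,1]); plan([.5585,-.201,.028],Rt,7,.05)
```

```text
t 2.1 p [ 0.559  -0.2211  0.1242] y [ 0.997 -0.078  0.002] z [ 0.002 -0.    -1.   ] F [ 1.3 -0.1 -0.1] M [-0.01  0.01 -0.05] w 0.0598 q [-0.49  0.39  1.61  0.    1.14 -0.42]
err tool mm [20.1 -2.2 96.2] rot [ 0.002  0.    -0.034] ang/row deg 0.28 mm/row 14.0
[0.05, 0.003, -0.0, 0.014, 0.0, 0.0, -0.005]
[0.05, 0.003, -0.0, 0.014, 0.0, 0.0, -0.005]
[0.05, 0.003, -0.0, 0.014, 0.0, 0.0, -0.005]
[0.05, 0.003, -0.0, 0.014, 0.0, 0.0, -0.005]
[0.05, 0.003, -0.0, 0.014, 0.0, 0.0, -0.005]
[0.05, 0.003, -0.0, 0.014, 0.0, 0.0, -0.005]
[0.05, 0.003, -0.0, 0.014, 0.0, 0.0, -0.005]
```

Request:
{"op": "apply_moves", "data": {
  "moves": [0.05,0.007,-0.001,0,0.001,0,-0.012,0.05,0.007,-0.001,0.004,0.001,0,-0.012,0.05,0.005,0,0.01,0,0,-0.01,0.05,0.001,0,0.014,0,0,0,0.05,0,0,0.014,0,0,0,0.05,0,0,0.014,0,0,0,0.05,0,0,0.006,0,0,0,0.05,0,0,0,0,0,0]
}}

```text
clock: 2.77
position: [0.5558, -0.1986, 0.0531]
ee_rot: [-0.003, 0.721, 0.693, -0.002]
contact_force: [-0.5, 0.4, -0.5]
width: 0.0498
```

Run:
```python
from plan import *
from h import *
show()
a=np.radians(-2.5)
Rt=tool([np.cos(a),np.sin(a),0],[0,0,1]); plan([.5585,-.201,.028],Rt,4,.05)
d=grab('scene','s1')
cv2.imwrite('pics/s1c.png',cv2.resize(d['image'][190:300,150:300],None,fx=5,fy=5,interpolation=2)[:,:,::-1])
```

```text
t 2.7667 p [ 0.5558 -0.1986  0.0531] y [ 0.999 -0.04  -0.007] z [-0.007  0.002 -1.   ] F [-0.5  0.4 -0.5] M [ 0.05 -0.02  0.01] w 0.0498 q [-0.46  0.45  1.72 -0.    0.98 -0.42]
err tool mm [-2.3  2.9 25.1] rot [-0.007 -0.002  0.004] ang/row deg 0.12 mm/row 6.3
[0.05, -0.001, 0.001, 0.006, -0.002, -0.0, 0.001]
[0.05, -0.001, 0.001, 0.006, -0.002, -0.0, 0.001]
[0.05, -0.001, 0.001, 0.006, -0.002, -0.0, 0.001]
[0.05, -0.001, 0.001, 0.006, -0.002, -0.0, 0.001]
```

View pics/s1c.png

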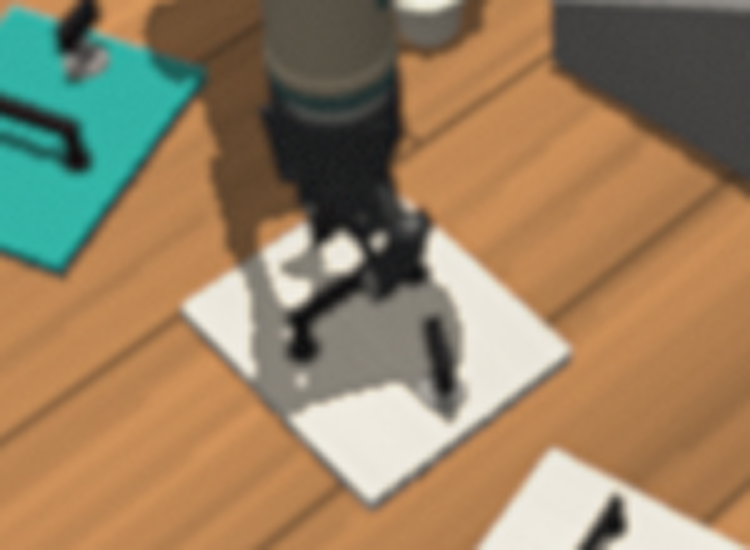

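The fingers straddle the handle bar near crop (370,260). I'll descend and close.

Request:
{"op": "apply_moves", "data": {
  "moves": [0.05,-0.001,0.001,0.008,-0.002,0,0.001,0.05,-0.001,0.001,0.008,-0.002,0,0.001,0.05,0,0.001,0.008,-0.002,0,0.001,0.05,0,0,0.003,0,0,0,0.0,0,0,0,0,0,0,0.0,0,0,0,0,0,0,0.0,0,0,0,0,0,0,0.0,0,0,0,0,0,0],
  "newtons": 80
}}

```text
clock: 3.48
position: [0.5602, -0.2003, 0.0267]
ee_rot: [0.001, 0.722, 0.692, 0.001]
contact_force: [-0.8, 1.3, 0.3]
width: 0.0109
```

Run:
```python
from plan import *
show()
```

```text
t 3.4833 p [ 0.5602 -0.2003  0.0267] y [ 0.999 -0.041  0.003] z [ 0.003  0.    -1.   ] F [-0.8  1.3  0.3] M [ 0.15  0.17 -0.  ] w 0.0109 q [-0.46  0.48  1.74  0.    0.92 -0.42]
```

Gripped at an opening of 10.9 mm. Now I'll lift.

Request:
{"op": "apply_moves", "data": {
  "moves": [0.0,0,0,-0.008,0,0,0,0.0,0,0,-0.018,0,0,0,0.0,0,0,-0.03,0,0,0,0.0,0,0,-0.035,0,0,0,0.0,0,0,-0.035,0,0,0,0.0,0,0,-0.035,0,0,0,0.0,0,0,-0.035,0,0,0,0.0,0,0,-0.02,0,0,0]
}}

```text
clock: 4.15
position: [0.5525, -0.1974, 0.2431]
ee_rot: [-0.012, 0.722, 0.692, -0.003]
contact_force: [1.6, -0.8, -4.2]
width: 0.0105
```

```bash
cat >> plan.py <<'E'
psi=np.radians(6.0)
ey=np.array([-np.sin(psi),np.cos(psi),0]); ex=np.array([np.cos(np.pi/6)*np.cos(psi),np.cos(np.pi/6)*np.sin(psi),.5]); ez=np.cross(ex,ey)
F=np.c_[ex,ey,ez]; p0=np.array([.6215,.173,.1585])
def W(*l): return p0+F@(np.array(l)/1000)
Rf=tool(ex,ez)
def loc():
    s,p,r=st(); m=F.T@r.as_matrix(); print('local TCP mm',((p-p0)@F*1000).round(1),'Flocal',(s['contact_force']@F).round(1),'rot err tool',(r.inv()*Rf).as_rotvec().round(3),'w',round(s['width'],4),'t',round(s['clock'],2),'z-angle',np.degrees(np.arctan2(m[1,1],m[0,1])).round(1))
E
python3 - <<'E'
from plan import *
from h import *
show(); print(W(-63,0,75),W(-63,0,26.7))
plan(W(-63,0,75),Rf,16,.0)
d=grab('scene','s2'); d=grab('top','t2')
E
```

```text
t 4.15 p [ 0.5525 -0.1974  0.2431] y [ 0.999 -0.042 -0.022] z [-0.021  0.012 -1.   ] F [ 1.6 -0.8 -4.2] M [-0. -0. -0.] w 0.0105 q [-0.46  0.3   1.44  0.    1.43 -0.42]
[0.52994471 0.16337715 0.19195191] [0.55396242 0.16590151 0.15012288]
err tool mm [358.9 -36.7  56.1] rot [-0.544  0.026 -0.147] ang/row deg 2.02 mm/row 22.8
[0.0, 0.022, -0.002, 0.004, -0.034, 0.002, -0.009]
[0.0, 0.022, -0.002, 0.003, -0.034, 0.002, -0.009]
[0.0, 0.022, -0.002, 0.003, -0.034, 0.002, -0.009]
[0.0, 0.022, -0.002, 0.003, -0.034, 0.002, -0.009]
[0.0, 0.022, -0.002, 0.003, -0.034, 0.002, -0.009]
[0.0, 0.022, -0.002, 0.003, -0.034, 0.002, -0.009]
[0.0, 0.023, -0.002, 0.003, -0.034, 0.002, -0.009]
[0.0, 0.023, -0.002, 0.003, -0.034, 0.002, -0.009]
[0.0, 0.023, -0.002, 0.003, -0.034, 0.002, -0.009]
[0.0, 0.023, -0.001, 0.003, -0.034, 0.002, -0.009]
[0.0, 0.023, -0.001, 0.003, -0.034, 0.002, -0.009]
[0.0, 0.023, -0.001, 0.003, -0.034, 0.002, -0.009]
[0.0, 0.023, -0.001, 0.003, -0.034, 0.002, -0.009]
[0.0, 0.023, -0.001, 0.003, -0.034, 0.002, -0.009]
[0.0, 0.023, -0.001, 0.003, -0.034, 0.002, -0.009]
[0.0, 0.023, -0.001, 0.003, -0.034, 0.002, -0.009]
```

View pics/s2.png

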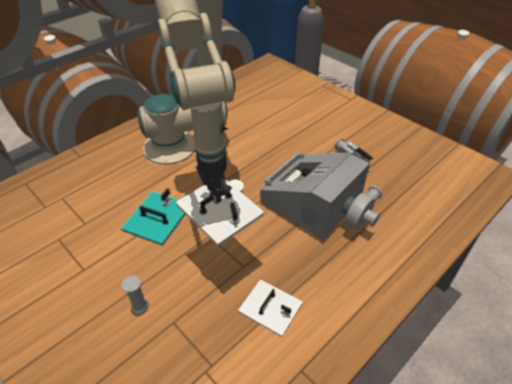

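View pics/t2.png

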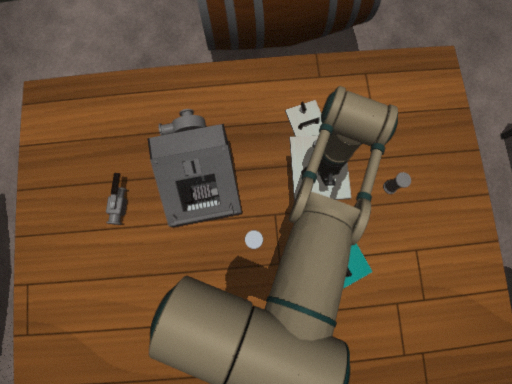

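The cover is lifted level; in the scene view it is at (220,205) with the box clear of it. Next I'll tilt it while moving left.

Request:
{"op": "apply_moves", "data": {
  "moves": [0.0,0.015,0,-0.006,-0.05,0.003,-0.015,0.0,0.02,0,-0.006,-0.065,0.003,-0.015,0.0,0.022,0,-0.004,-0.065,0.003,-0.015,0.0,0.022,0,-0.002,-0.065,0.003,-0.015,0.0,0.022,0,0,-0.065,0.003,-0.015,0.0,0.022,0,0,-0.065,0.003,-0.015,0.0,0.022,0,0,-0.065,0.003,-0.015,0.0,0.022,0,0,-0.065,0.003,-0.015]
}}

```text
clock: 4.92
position: [0.5416, -0.0272, 0.2433]
ee_rot: [0.155, 0.661, 0.712, 0.178]
contact_force: [0.4, 0.2, -4.2]
width: 0.0106
```

Run:
```python
from plan import *
show(); loc()
plan(W(-63,0,85),Rf,10,.0)
```

```text
t 4.9167 p [ 0.5416 -0.0272  0.2433] y [0.886 0.062 0.459] z [ 0.457  0.048 -0.888] F [ 0.4  0.2 -4.2] M [-0.05  0.64 -0.01] w 0.0106 q [-0.3  -0.01  1.92  0.26  0.8  -0.52]
local TCP mm [ -44.5 -190.8  123.7] Flocal [-1.7  0.1 -3.9] rot err tool [-0.047  0.001 -0.031] w 0.0106 t 4.92 z-angle -1.8
err tool mm [190.2 -22.6  39.5] rot [-0.047  0.001 -0.031] ang/row deg 0.32 mm/row 19.6
[0.0, 0.019, -0.002, 0.004, -0.005, 0.0, -0.003]
[0.0, 0.019, -0.002, 0.004, -0.005, 0.0, -0.003]
[0.0, 0.019, -0.002, 0.004, -0.005, 0.0, -0.003]
[0.0, 0.019, -0.002, 0.004, -0.005, 0.0, -0.003]
[0.0, 0.019, -0.002, 0.004, -0.005, 0.0, -0.003]
[0.0, 0.019, -0.002, 0.004, -0.005, 0.0, -0.003]
[0.0, 0.019, -0.002, 0.004, -0.005, 0.0, -0.003]
[0.0, 0.019, -0.002, 0.004, -0.005, 0.0, -0.003]
[0.0, 0.019, -0.002, 0.004, -0.005, 0.0, -0.003]
[0.0, 0.019, -0.002, 0.004, -0.005, 0.0, -0.003]
```

Request:
{"op": "apply_moves", "data": {
  "moves": [0.0,0.022,-0.003,0.004,-0.008,0,-0.005,0.0,0.025,-0.003,0.004,-0.008,0,-0.005,0.0,0.027,-0.003,0.005,-0.008,0,-0.005,0.0,0.027,-0.003,0.005,-0.008,0,-0.005,0.0,0.027,-0.003,0.005,-0.008,0,-0.005,0.0,0.024,-0.003,0.005,-0.006,0,-0.005,0.0,0.018,-0.003,0.005,0,0,0,0.0,0.01,-0.002,0.003,0,0,0]
}}

```text
clock: 5.58
position: [0.4898, 0.1604, 0.1719]
ee_rot: [0.153, 0.652, 0.722, 0.174]
contact_force: [0.3, -0.6, -4.4]
width: 0.0106
```

Run:
```python
from plan import *
from h import *
show(); loc()
plan(W(-63,0,75),Rf,4,.0)
d=grab('scene','s3')
cv2.imwrite('pics/s3c.png',cv2.resize(d['image'][60:220,200:360],None,fx=3.7,fy=3.7,interpolation=2)[:,:,::-1])
d=grab('top','t3')
cv2.imwrite('pics/t3c.png',cv2.resize(d['image'][110:240,120:270],None,fx=4,fy=4,interpolation=2)[:,:,::-1])
```

```text
t 5.5833 p [0.4898 0.1604 0.1719] y [0.888 0.089 0.451] z [ 0.448  0.051 -0.892] F [ 0.3 -0.6 -4.4] M [-0.05  0.61  0.01] w 0.0106 q [ 0.21  0.03  2.08 -0.08  0.56  0.17]
local TCP mm [-107.8    1.3   77.7] Flocal [-2.  -0.6 -3.9] rot err tool [-0.055 -0.004 -0.004] w 0.0106 t 5.58 z-angle -0.2
err tool mm [-1.1 44.9  0.2] rot [-0.055 -0.004 -0.004] ang/row deg 0.8 mm/row 11.2
[0.0, -0.0, 0.011, 0.0, -0.014, -0.001, -0.001]
[0.0, -0.0, 0.011, 0.0, -0.014, -0.001, -0.001]
[0.0, -0.0, 0.011, 0.0, -0.014, -0.001, -0.001]
[0.0, -0.0, 0.011, 0.001, -0.014, -0.001, -0.001]
```

View pics/s3c.png

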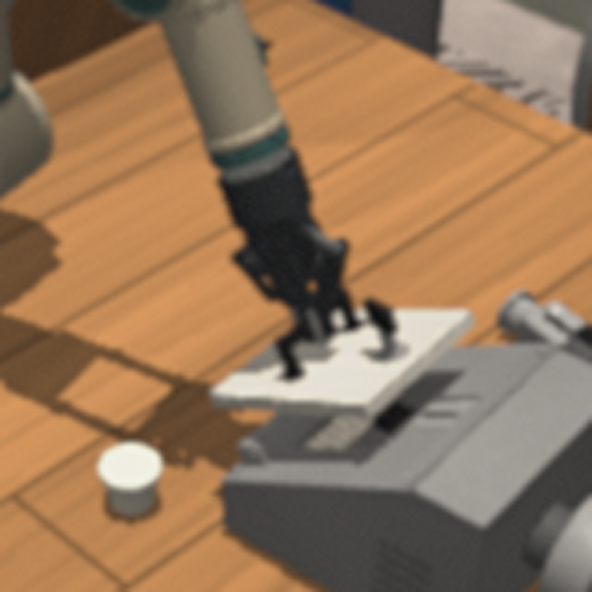

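View pics/t3c.png

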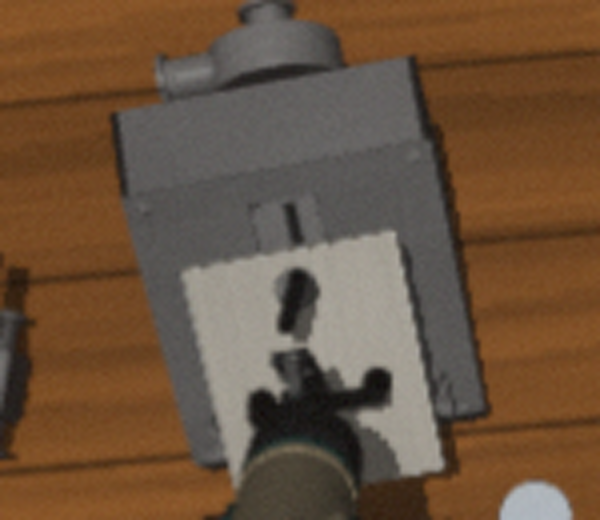

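The cover is held above the face and parallel to it, still about 45 mm too low on the slope. I'll move it up the slope and correct the tilt, then check cover against tool.

Request:
{"op": "apply_moves", "data": {
  "moves": [0.0,0,0.012,-0.001,-0.02,0,0,0.0,0,0.014,0,-0.02,0,0,0.0,0,0.013,0,-0.015,0,0,0.0,0,0.006,0,-0.006,0,0,0.0,0,0,0,0,0,0,0.0,0,0,0,0,0,0,0.0,0,0,0,0,0,0,0.0,0,0,0,0,0,0]
}}

```text
clock: 6.35
position: [0.5314, 0.1598, 0.1924]
ee_rot: [0.174, 0.649, 0.715, 0.194]
contact_force: [-0.4, 0.6, -4.0]
width: 0.0103
```

Run:
```python
from plan import *
from h import *
from scipy.optimize import least_squares
show(); loc()
plan(W(-63,0,40),Rf,5,.0)
for n in('top','scene'):
    d=grab(n,n[0]+'4'); P=cloud(d); hsv=cv2.cvtColor(d['image'],cv2.COLOR_RGB2HSV)
    Lc=(P-p0)@F*1000
    m=(hsv[...,1]<45)&(hsv[...,2]>130)&(abs(Lc[...,0]+50)<140)&(abs(Lc[...,1])<120)&(Lc[...,2]>20)&(Lc[...,2]<110)
    k,l,stt,ce=cv2.connectedComponentsWithStats(m.astype(np.uint8)); i=1+np.argmax(stt[1:,4])
    q=Lc[cv2.erode((l==i).astype(np.uint8),np.ones((3,3)))>0]; print(n,len(q))
    f=least_squares(lambda p:p[0]+p[1]*(q[:,0]+50)+p[2]*q[:,1]-q[:,2],[60,0,0],loss='soft_l1',f_scale=3).x
    print('plane z,dz/dx,dz/dy',f.round(3))
    cs,_=cv2.findContours((l==i).astype(np.uint8),0,1); c=max(cs,key=cv2.contourArea)
    z0=np.array([-50,0,f[0]]); nn=np.array([-f[1],-f[2],1]); o,D=ray(d,*c[:,0].T); o=(o-p0)@F*1000; D=D@F
    X=o+D*(((z0-o)@nn)/(D@nn))[:,None]
    r=cv2.minAreaRect(X[:,:2].astype(np.float32)); print('rect',r)
    cv2.imwrite(f'pics/{n[0]}4c.png',cv2.resize(d['image'][100:240,120:270] if n=='top' else d['image'][60:220,220:370],None,fx=4,fy=4,interpolation=2)[:,:,::-1])
```

```text
t 6.35 p [0.5314 0.1598 0.1924] y [0.861 0.083 0.502] z [ 0.5    0.052 -0.865] F [-0.4  0.6 -4. ] M [-0.08  0.76  0.  ] w 0.0103 q [ 0.2   0.05  2.03 -0.09  0.54  0.17]
local TCP mm [-61.9  -3.7  74.8] Flocal [-2.3  0.6 -3.3] rot err tool [ 0.003  0.    -0.007] w 0.0103 t 6.35 z-angle -0.4
err tool mm [ 3.7 -1.3 34.8] rot [ 0.003  0.    -0.007] ang/row deg 0.09 mm/row 7.0
[0.0, 0.001, -0.0, 0.007, 0.001, 0.0, -0.001]
[0.0, 0.001, -0.0, 0.007, 0.001, 0.0, -0.001]
[0.0, 0.001, -0.0, 0.007, 0.001, 0.0, -0.001]
[0.0, 0.001, -0.0, 0.007, 0.001, 0.0, -0.001]
[0.0, 0.001, -0.0, 0.007, 0.001, 0.0, -0.001]
top 1526
plane z,dz/dx,dz/dy [ 6.314e+01 -4.000e-03 -1.000e-03]
rect ((-46.87260818481445, -3.6591720581054688), (159.24388122558594, 189.03648376464844), 89.6102523803711)
scene 665
plane z,dz/dx,dz/dy [ 6.2585e+01 -1.1000e-02 -2.0000e-03]
rect ((-31.14111328125, -8.010787963867188), (171.1448516845703, 206.97035217285156), 87.72640228271484)
```

View pics/t4c.png

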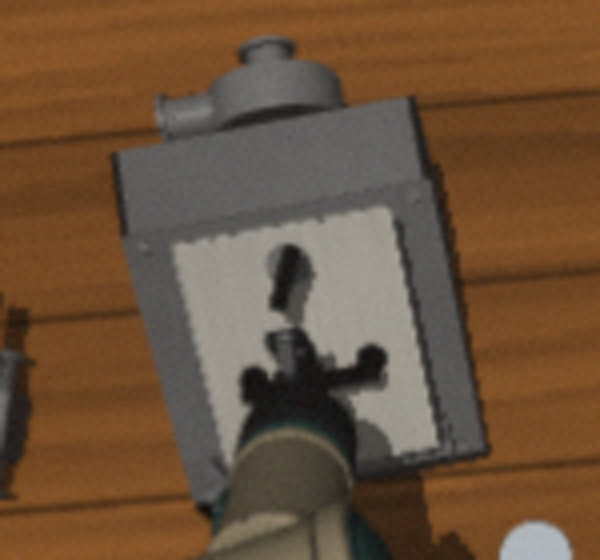

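View pics/s4c.png

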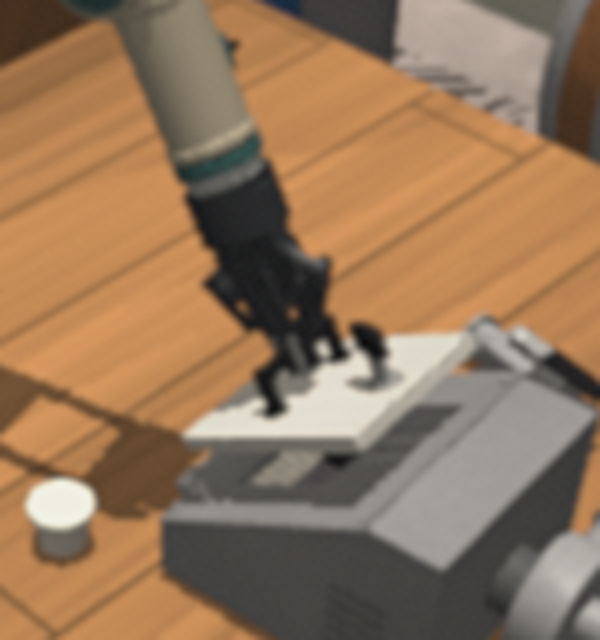

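The depth fit shows the cover parallel to the face, 159×189 mm, and centred at TCP+15 up the slope, all as expected. Now I'll descend with a 4–5 mm lateral correction.

Request:
{"op": "apply_moves", "data": {
  "moves": [0.0,0.002,0,0.006,0,0,-0.003,0.0,0.002,0,0.01,0,0,-0.003,0.0,0.001,0,0.01,0,0,-0.002,0.0,0,0,0.008,0,0,0,0.0,0,0,0.005,0,0,0,0.0,0,0,0,0,0,0,0.0,0,0,0,0,0,0,0.0,0,0,0,0,0,0]
}}

```text
clock: 7.12
position: [0.5508, 0.1681, 0.1522]
ee_rot: [0.173, 0.645, 0.719, 0.191]
contact_force: [0.4, 0.0, -4.5]
width: 0.011
```

Run:
```python
from plan import *
loc()
```

```text
local TCP mm [-64.5   2.5  30. ] Flocal [-1.9 -0.  -4.2] rot err tool [-0.002 -0.     0.003] w 0.011 t 7.12 z-angle 0.2
```

Request:
{"op": "apply_moves", "data": {
  "moves": [0.0,-0.001,0.001,0.001,0,0,0,0.0,0,0.001,0.001,0,0,0,0.0,0,0,0.001,0,0,0,0.0,0,0,0.001,0,0,0,0.0,0,0,0.0,0,0,0,0.0,0,0,0,0,0,0,0.0,0,0,0,0,0,0,0.0,0,0,0,0,0,0]
}}

```text
clock: 7.78
position: [0.5555, 0.1674, 0.1515]
ee_rot: [0.174, 0.645, 0.719, 0.193]
contact_force: [-0.6, -0.1, -5.2]
width: 0.0105
```

Run:
```python
from plan import *
loc()
```

```text
local TCP mm [-60.8   1.3  27.1] Flocal [-3.1  0.  -4.2] rot err tool [ 0.001 -0.     0.003] w 0.0105 t 7.78 z-angle 0.2
```

Request:
{"op": "apply_moves", "data": {
  "moves": [0.0,0,0,0.001,0,0,0,0.0,0,-0.001,0.001,0,0,0,0.0,0,-0.001,0.0,0,0,0,0.0,0,-0.001,0.0,0,0,0,0.0,0,0,0.0,0,0,0,0.0,0,0,0,0,0,0,0.0,0,0,0,0,0,0,0.0,0,0,0,0,0,0]
}}

```text
clock: 8.45
position: [0.5542, 0.1673, 0.1498]
ee_rot: [0.175, 0.645, 0.718, 0.194]
contact_force: [-0.8, -0.5, -4.2]
width: 0.0105
```

Run:
```python
from plan import *
loc()
```

```text
local TCP mm [-62.8   1.4  26.2] Flocal [-2.8 -0.4 -3.2] rot err tool [ 0.004 -0.     0.003] w 0.0105 t 8.45 z-angle 0.2
```

Request:
{"op": "apply_moves", "data": {
  "moves": [0.0,0,0,0.001,0,0,0,0.0,0,-0.002,0.001,0,0,0,0.0,0,-0.002,0.0005,0,0,0,0.0,0,-0.002,0.0005,0,0,0,0.0,0,-0.002,0.0005,0,0,0,0.0,0,-0.001,0,0,0,0,0.0,0,0,0,0,0,0,0.0,0,0,0,0,0,0]
}}

```text
clock: 9.12
position: [0.5534, 0.1675, 0.1495]
ee_rot: [0.18, 0.643, 0.717, 0.2]
contact_force: [-0.4, -1.2, 1.0]
width: 0.011
```

Run:
```python
from plan import *
loc()
```

```text
local TCP mm [-63.7   1.7  26.4] Flocal [ 0.  -1.2  1.1] rot err tool [ 0.021 -0.001  0.004] w 0.011 t 9.12 z-angle 0.2
```

Request:
{"op": "apply_moves", "data": {
  "moves": [0.0,0,-0.003,-0.0005,0.02,0,-0.003,0.0,0,-0.003,0,0.01,0,0,0.0,0,-0.004,0,0,0,0,0.0,0,-0.004,0,0,0,0,0.0,0,-0.003,0,0,0,0,0.0,0,-0.002,0,0,0,0,0.0,0,0,0,0,0,0,0.0,0,0,0,0,0,0]
}}

```text
clock: 9.78
position: [0.538, 0.1661, 0.1404]
ee_rot: [0.172, 0.645, 0.72, 0.191]
contact_force: [1.7, 0.4, -1.0]
width: 0.0107
```

Run:
```python
from plan import *
loc(); show()
```

```text
local TCP mm [-81.6   1.8  26.2] Flocal [ 1.   0.2 -1.7] rot err tool [-0.004 -0.002  0.005] w 0.0107 t 9.78 z-angle 0.3
t 9.7833 p [0.538  0.1661 0.1404] y [0.863 0.096 0.497] z [ 0.494  0.054 -0.868] F [ 1.7  0.4 -1. ] M [ 0.02  0.13 -0.2 ] w 0.0107 q [ 0.21  0.13  2.09 -0.13  0.4   0.2 ]
```

Request:
{"op": "apply_moves", "data": {
  "moves": [0.0,0,-0.003,0,0,0,0,0.0,0,-0.003,0,0,0,0,0.0,0,-0.003,0,0,0,0,0.0,0,-0.003,0,0,0,0,0.0,0,0,0,0,0,0,0.0,0,0,0,0,0,0,0.0,0,0,0,0,0,0,0.0,0,0,0,0,0,0]
}}

```text
clock: 10.45
position: [0.5373, 0.1659, 0.1413]
ee_rot: [0.178, 0.643, 0.717, 0.2]
contact_force: [2.8, 0.4, -1.6]
width: 0.0106
```

Run:
```python
from plan import *
from h import *
loc(); show()
d=grab('scene','s5'); cv2.imwrite('pics/s5c.png',cv2.resize(d['image'][100:220,230:370],None,fx=5,fy=5,interpolation=2)[:,:,::-1])
d=grab('top','t5'); cv2.imwrite('pics/t5c.png',cv2.resize(d['image'][120:240,130:260],None,fx=5,fy=5,interpolation=2)[:,:,::-1])
```

```text
local TCP mm [-81.8   1.7  27.4] Flocal [ 1.7  0.1 -2.8] rot err tool [ 0.018 -0.004  0.003] w 0.0106 t 10.45 z-angle 0.2
t 10.45 p [0.5373 0.1659 0.1413] y [0.852 0.093 0.516] z [ 0.512  0.057 -0.857] F [ 2.8  0.4 -1.6] M [-0.19  0.08 -0.25] w 0.0106 q [ 0.21  0.13  2.11 -0.14  0.37  0.22]
```

View pics/s5c.png

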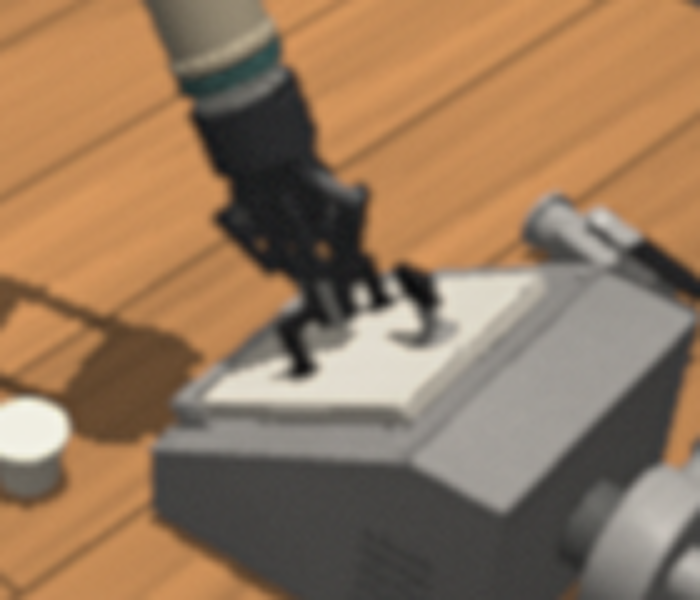

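View pics/t5c.png

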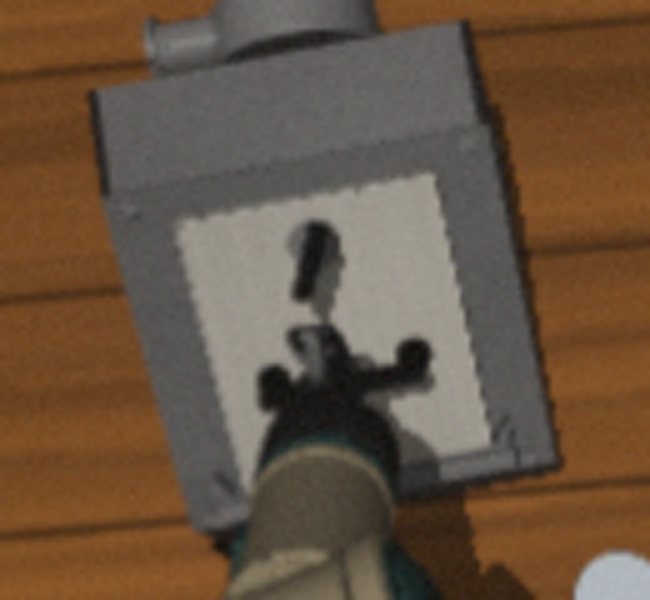

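The cover is home in the sill: it stopped hard at -81.8 against an expected -81, with its lower edge under the lip. I'll correct the pitch, shift it about 1.7 mm sideways toward the slot line, then press it flat.

Request:
{"op": "apply_moves", "data": {
  "moves": [0.0,-0.001,0,0,0.02,0,-0.003,0.0,-0.002,-0.001,0.0005,0.01,0,0,0.0,-0.002,-0.001,0.0005,0,0,0,0.0,-0.002,0,0,0,0,0,0.0,0,0,0,0,0,0,0.0,0,0,0,0,0,0,0.0,0,0,0,0,0,0,0.0,0,0,0,0,0,0]
}}

```text
clock: 11.22
position: [0.5378, 0.1631, 0.1413]
ee_rot: [0.168, 0.645, 0.72, 0.194]
contact_force: [2.1, 1.7, -1.1]
width: 0.0106
```

Run:
```python
from plan import *
from h import *
loc()
```

```text
local TCP mm [-81.6  -1.1  27.2] Flocal [ 1.4  1.5 -2.1] rot err tool [-0.006 -0.011  0.001] w 0.0106 t 11.22 z-angle 0.1
```

Request:
{"op": "apply_moves", "data": {
  "moves": [0.04,0,0,0,0,0,0,0.04,0,0,0,0,0,0,0.04,0,0,0,0,0,0,0.04,0,0,0,0,0,0,0.04,0,0,-0.01,0,0,0,0.04,0,0,-0.02,0,0,0,0.04,0,0,-0.025,0,0,0,0.04,0,0,-0.03,0,0,0]
}}

```text
clock: 11.88
position: [0.4893, 0.1551, 0.2099]
ee_rot: [0.162, 0.647, 0.722, 0.184]
contact_force: [0.4, -0.4, 1.0]
width: 0.0398
```

Request:
{"op": "apply_moves", "data": {
  "moves": [0.06,0.025,0,-0.03,0,0,0,0.06,0.035,0,-0.02,0,0,0,0.06,0.035,0,0,0,0,0,0.06,0.03,0,0,0,0,0,0.06,0.02,0,0,0,0,0,0.06,0,0,0,0,0,0,0.06,0,0,0,0,0,0,0.06,0,0,0,0,0,0]
}}

```text
clock: 12.55
position: [0.4462, 0.2991, 0.2722]
ee_rot: [0.166, 0.648, 0.717, 0.194]
contact_force: [-0.4, 0.2, -0.0]
width: 0.0602
```

```bash
cat > see.py <<'E'
from plan import *
from h import *
import sys
from scipy.optimize import least_squares
tag=sys.argv[1]; loc()
for n in('top','scene'):
    d=grab(n,n[0]+tag); P=cloud(d); hsv=cv2.cvtColor(d['image'],cv2.COLOR_RGB2HSV)
    Lc=(P-p0)@F*1000
    m=(hsv[...,1]<45)&(hsv[...,2]>(125 if n=='top' else 185))&(abs(Lc[...,0]+66)<110)&(abs(Lc[...,1])<100)&(Lc[...,2]>5)&(Lc[...,2]<40)
    k,l,stt,ce=cv2.connectedComponentsWithStats(m.astype(np.uint8)); i=1+np.argmax(stt[1:,4])
    q=Lc[cv2.erode((l==i).astype(np.uint8),np.ones((3,3)))>0]
    f=least_squares(lambda p:p[0]+p[1]*(q[:,0]+66)+p[2]*q[:,1]-q[:,2],[15,0,0],loss='soft_l1',f_scale=3).x
    print(n,len(q),'plane z,dz/dx,dz/dy',f.round(3))
    cs,_=cv2.findContours((l==i).astype(np.uint8),0,1); c=max(cs,key=cv2.contourArea)
    o,D=ray(d,*c[:,0].T); o=(o-p0)@F*1000; D=D@F
    X=o+D*((15-o[2])/D[:,2])[:,None]
    print('rect',cv2.minAreaRect(X[:,:2].astype(np.float32)))
    dk=(hsv[...,2]<85)&(abs(Lc[...,0])<35)&(abs(Lc[...,1])<35)&(Lc[...,2]>48-float(sys.argv[2] if len(sys.argv)>2 else 0))&(Lc[...,2]<80)
    k,l,stt,ce=cv2.connectedComponentsWithStats(dk.astype(np.uint8),connectivity=8)
    if k>1:
        i=1+np.argmax(stt[1:,4]); v,u=np.nonzero(l==i); q=Lc[l==i]; print('stud',len(q),np.median(q,0).round(1))
        vx,vy,_,_=cv2.fitLine(q[:,:2].astype(np.float32),cv2.DIST_HUBER,0,.01,.01).ravel(); print('bar angle deg',np.degrees(np.arctan2(vy,vx)))
    c=(110,230,130,260) if n=='top' else (110,220,250,370)
    cv2.imwrite(f'pics/{n[0]}{tag}c.png',cv2.resize(d['image'][c[0]:c[1],c[2]:c[3]],None,fx=5,fy=5,interpolation=2)[:,:,::-1])
E
python3 see.py 6
```

```text
local TCP mm [-82.7 143.7 179. ] Flocal [-0.3  0.3  0.1] rot err tool [-0.007 -0.011 -0.007] w 0.0602 t 12.55 z-angle -0.4
top 1916 plane z,dz/dx,dz/dy [1.4502e+01 0.0000e+00 2.0000e-03]
rect ((-61.710906982421875, -0.662628173828125), (182.2383575439453, 159.42623901367188), 0.11562833935022354)
stud 60 [ 2.3 -2.8 63.9]
bar angle deg -23.173414
scene 438 plane z,dz/dx,dz/dy [ 1.4008e+01  0.0000e+00 -1.0000e-03]
rect ((-58.52272415161133, -2.9043121337890625), (158.96096801757812, 187.6336669921875), 89.5240707397461)
stud 37 [  8.1 -10.4  58.4]
bar angle deg -22.383112
```

View pics/t6c.png

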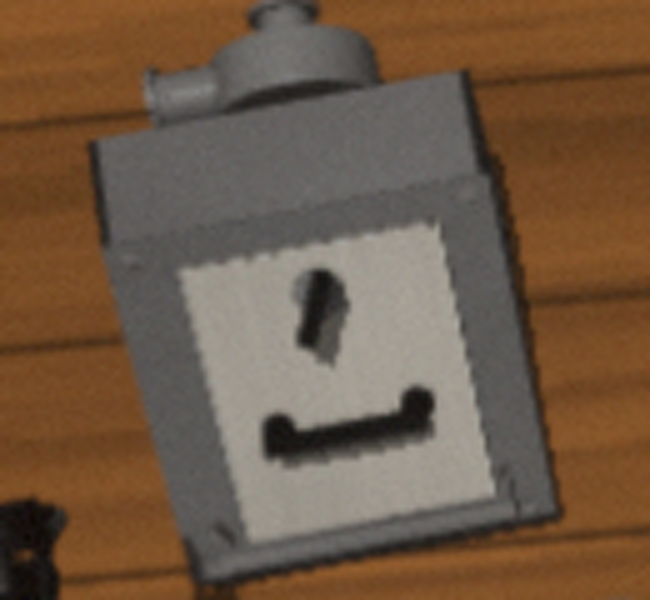

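View pics/s6c.png

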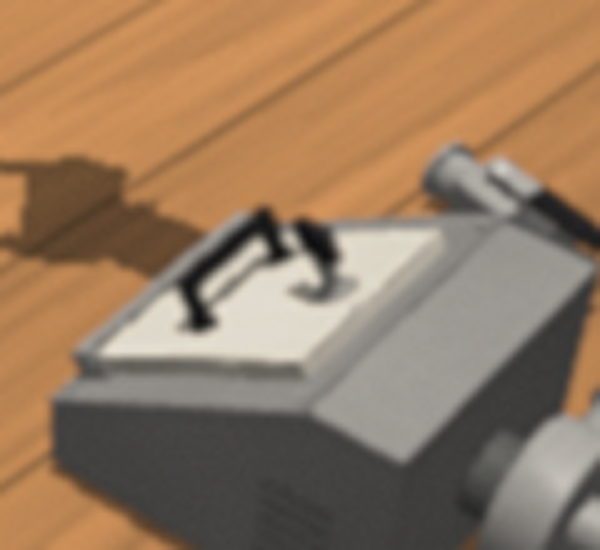

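The cover lies flat in the sill: plane height is 14.5 mm with zero slopes, and its centre is at y ≈ -0.7. The T head, at top crop (320,310), is turned about -23°, so stud_turn ≈ +0.40. I'll approach the head with the jaws across the bar.

```bash
cat >> plan.py <<'E'
def Ra(deg):  # tool y at face angle deg
    a=np.radians(deg); return tool(ex*np.cos(a)+ey*np.sin(a),ez)
E
python3 - <<'E'
from plan import *
plan(W(0,-1,100),Ra(67),12,.05)
E
```

```text
err tool mm [-143.9   84.6   76.7] rot [-1.000e-03 -1.300e-02 -1.177e+00] ang/row deg 5.62 mm/row 15.3
[0.05, -0.012, 0.007, 0.006, -0.0, -0.001, -0.098]
[0.05, -0.013, 0.006, 0.006, -0.0, -0.001, -0.098]
[0.05, -0.013, 0.005, 0.006, -0.0, -0.001, -0.098]
[0.05, -0.013, 0.003, 0.006, -0.0, -0.001, -0.098]
[0.05, -0.014, 0.002, 0.006, -0.0, -0.001, -0.098]
[0.05, -0.014, 0.001, 0.006, -0.0, -0.001, -0.098]
[0.05, -0.014, -0.001, 0.006, -0.0, -0.001, -0.098]
[0.05, -0.014, -0.002, 0.006, -0.0, -0.001, -0.098]
[0.05, -0.013, -0.003, 0.007, -0.0, -0.001, -0.098]
[0.05, -0.013, -0.005, 0.007, -0.0, -0.001, -0.098]
[0.05, -0.012, -0.006, 0.007, -0.0, -0.001, -0.098]
[0.05, -0.012, -0.007, 0.007, -0.0, -0.001, -0.098]
```

Request:
{"op": "apply_moves", "data": {
  "moves": [0.05,-0.012,0.007,0.005,0,-0.001,-0.09,0.05,-0.014,0.007,0.006,0,-0.001,-0.11,0.05,-0.014,0.006,0.006,0,-0.001,-0.11,0.05,-0.015,0.004,0.006,0,-0.001,-0.11,0.05,-0.015,0.002,0.006,0,-0.001,-0.11,0.05,-0.015,0.001,0.006,0,-0.001,-0.11,0.05,-0.015,-0.001,0.006,0,-0.001,-0.11,0.05,-0.014,-0.003,0.006,0,-0.001,-0.11]
}}

```text
clock: 13.32
position: [0.5368, 0.1922, 0.2602]
ee_rot: [0.236, 0.278, 0.926, 0.095]
contact_force: [0.8, 0.1, 1.0]
width: 0.0503
```

Run:
```python
from plan import *
loc();plan(W(0,-1,90),Ra(67),6,.05)
```

```text
local TCP mm [-20.4  27.9 129.2] Flocal [1.2 0.1 0.5] rot err tool [-0.012  0.001  0.884] w 0.0503 t 13.32 z-angle 50.7
err tool mm [-34.3  -9.   39.2] rot [-0.01  -0.005 -0.285] ang/row deg 2.73 mm/row 8.8
[0.05, -0.006, -0.002, 0.007, -0.002, -0.001, -0.048]
[0.05, -0.006, -0.002, 0.007, -0.002, -0.001, -0.048]
[0.05, -0.006, -0.002, 0.007, -0.002, -0.001, -0.048]
[0.05, -0.005, -0.002, 0.007, -0.002, -0.001, -0.048]
[0.05, -0.005, -0.003, 0.007, -0.002, -0.001, -0.048]
[0.05, -0.005, -0.003, 0.007, -0.002, -0.001, -0.048]
```

Request:
{"op": "apply_moves", "data": {
  "moves": [0.05,-0.007,-0.002,0.008,-0.003,-0.001,-0.06,0.05,-0.007,-0.002,0.008,-0.003,-0.001,-0.06,0.05,-0.007,-0.002,0.008,-0.003,-0.001,-0.06,0.05,-0.006,-0.002,0.007,0,0,-0.04,0.05,-0.002,-0.001,0.003,0,0,0,0.05,0,0,0,0,0,0,0.05,0,0,0,0,0,0,0.05,0,0,0,0,0,0]
}}

```text
clock: 13.98
position: [0.5739, 0.1558, 0.2371]
ee_rot: [0.246, 0.178, 0.95, 0.066]
contact_force: [0.3, -0.1, 0.0]
width: 0.0496
```

Run:
```python
from plan import *
loc();plan(W(0,-1,39),Ra(67),4,.05)
```

```text
local TCP mm [ -3.3 -12.1  92.6] Flocal [ 0.3 -0.2 -0.1] rot err tool [-0.014  0.007  1.1  ] w 0.0496 t 13.98 z-angle 63.0
err tool mm [ 2.1 12.2 53.4] rot [-0.015 -0.002 -0.069] ang/row deg 1.02 mm/row 13.7
[0.05, 0.001, 0.003, 0.013, -0.004, -0.0, -0.017]
[0.05, 0.0, 0.003, 0.013, -0.004, -0.0, -0.017]
[0.05, 0.0, 0.003, 0.013, -0.004, -0.0, -0.017]
[0.05, 0.0, 0.003, 0.013, -0.004, -0.0, -0.017]
```

Request:
{"op": "apply_moves", "data": {
  "moves": [0.05,0.001,0.004,0.004,-0.005,0,-0.02,0.05,0,0.004,0.005,-0.005,0,-0.02,0.05,0,0.003,0.004,-0.003,0,-0.02,0.05,0,0,0,0,0,0,0.05,0,0,0,0,0,0,0.05,0,0,0,0,0,0,0.05,0,0,0,0,0,0,0.05,0,0,0,0,0,0]
}}

```text
clock: 14.65
position: [0.5822, 0.1703, 0.2274]
ee_rot: [0.25, 0.143, 0.955, 0.066]
contact_force: [-0.5, 0.6, -0.4]
width: 0.0503
```

Run:
```python
from plan import *
loc();plan(W(0,-1,39),Ra(67),4,.05)
```

```text
local TCP mm [ 0.4  1.4 79.3] Flocal [-0.6  0.7 -0.1] rot err tool [ 0.    -0.002  1.168] w 0.0503 t 14.65 z-angle 66.9
err tool mm [-0.6 -2.4 40.3] rot [ 0.001 -0.002 -0.002] ang/row deg 0.04 mm/row 10.1
[0.05, -0.0, -0.001, 0.01, 0.0, -0.0, -0.0]
[0.05, -0.0, -0.001, 0.01, 0.0, -0.0, -0.0]
[0.05, -0.0, -0.001, 0.01, 0.0, -0.0, -0.0]
[0.05, -0.0, -0.001, 0.01, 0.0, -0.0, -0.0]
```

Aligned over the head. Descending 40 mm.

Request:
{"op": "apply_moves", "data": {
  "moves": [0.05,0,-0.001,0.007,0,0,0,0.05,0,-0.001,0.01,0,0,0,0.05,0,0,0.01,0,0,0,0.05,0,0,0.006,0,0,0,0.05,0,0,0.002,0,0,0,0.05,0,0,0,0,0,0,0.05,0,0,0,0,0,0,0.05,0,0,0,0,0,0]
}}

```text
clock: 15.32
position: [0.6009, 0.1697, 0.1919]
ee_rot: [0.249, 0.144, 0.956, 0.065]
contact_force: [0.5, -0.5, 0.0]
width: 0.0502
```

Run:
```python
from plan import *
from h import *
loc()
d=grab('scene','s7'); cv2.imwrite('pics/s7c.png',cv2.resize(d['image'][90:210,250:390],None,fx=5,fy=5,interpolation=2)[:,:,::-1])
```

```text
local TCP mm [-1.4 -1.1 39.3] Flocal [ 0.3 -0.6 -0.2] rot err tool [-0.002 -0.003  1.167] w 0.0502 t 15.32 z-angle 66.9
```

View pics/s7c.png

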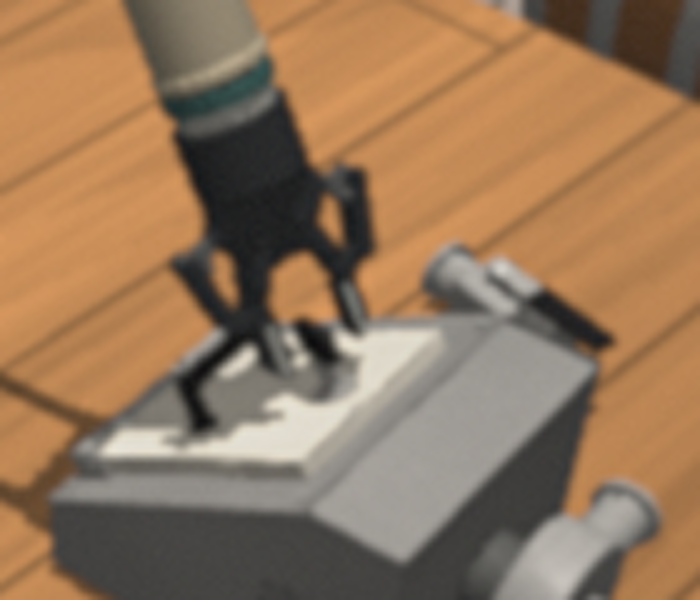

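The head sits between the fingers at crop (315,340). Closing.

Request:
{"op": "apply_moves", "data": {
  "moves": [0.0,0,0,0,0,0,0,0.0,0,0,0,0,0,0,0.0,0,0,0,0,0,0,0.0,0,0,0,0,0,0,0.0,0,0,0,0,0,0,0.0,0,0,0,0,0,0,0.0,0,0,0,0,0,0,0.0,0,0,0,0,0,0],
  "newtons": 70
}}

```text
clock: 16.03
position: [0.601, 0.1698, 0.1934]
ee_rot: [0.25, 0.144, 0.955, 0.066]
contact_force: [-0.6, -0.4, -0.9]
width: 0.0108
```

Run:
```python
from plan import *
loc();show();plan(W(0,-1,39),Ra(90),4,.0)
```

```text
local TCP mm [-0.5 -1.  40.6] Flocal [-1.  -0.4 -0.4] rot err tool [ 0.    -0.002  1.167] w 0.0108 t 16.03 z-angle 66.9
t 16.0333 p [0.601  0.1698 0.1934] y [0.242 0.95  0.197] z [ 0.496  0.054 -0.866] F [-0.6 -0.4 -0.9] M [-0.05  0.23 -0.01] w 0.0108 q [ 0.19  0.15  1.9  -0.07  0.57 -1.03]
err tool mm [-0.4  0.2  1.6] rot [ 0.001 -0.001 -0.404] ang/row deg 5.78 mm/row 0.4
[0.0, -0.0, 0.0, 0.0, 0.0, -0.0, -0.101]
[0.0, -0.0, 0.0, 0.0, 0.0, -0.0, -0.101]
[0.0, -0.0, 0.0, 0.0, 0.0, -0.0, -0.101]
[0.0, -0.0, 0.0, 0.0, 0.0, -0.0, -0.101]
```

Gripped. Now turning the bar straight, rz -0.40.

Request:
{"op": "apply_moves", "data": {
  "moves": [0.0,0,0,0,0,0,-0.08,0.0,0,0,0,0,0,-0.1,0.0,0,0,0,0,0,-0.1,0.0,0,0,0,0,0,-0.08,0.0,0,0,0,0,0,0,0.0,0,0,0,0,0,0,0.0,0,0,0,0,0,0,0.0,0,0,0,0,0,0]
}}

```text
clock: 16.7
position: [0.601, 0.1699, 0.1934]
ee_rot: [0.258, -0.035, 0.965, 0.018]
contact_force: [-0.0, -0.8, -0.7]
width: 0.0109
```

Run:
```python
from plan import *
loc();show();plan(W(0,-1,39),Ra(90),4,.0)
```

```text
local TCP mm [-0.5 -1.  40.6] Flocal [-0.5 -0.8 -0.6] rot err tool [ 1.000e-03 -2.000e-03  1.539e+00] w 0.0109 t 16.7 z-angle 88.2
t 16.7 p [0.601  0.1699 0.1934] y [-0.078  0.997  0.017] z [ 0.496  0.054 -0.866] F [-0.  -0.8 -0.7] M [-0.09  0.25  0.06] w 0.0109 q [ 0.19  0.15  1.9  -0.07  0.57 -1.4 ]
err tool mm [-0.5 -0.   1.6] rot [ 0.001 -0.001 -0.032] ang/row deg 0.46 mm/row 0.4
[0.0, -0.0, -0.0, 0.0, 0.0, -0.0, -0.008]
[0.0, -0.0, -0.0, 0.0, 0.0, -0.0, -0.008]
[0.0, -0.0, -0.0, 0.0, 0.0, -0.0, -0.008]
[0.0, -0.0, -0.0, 0.0, 0.0, -0.0, -0.008]
```

Request:
{"op": "apply_moves", "data": {
  "moves": [0.0,0,0,0,0,0,-0.025,0.0,0,0,0,0,0,-0.012,0.0,0,0,0.001,0,0,0,0.0,0,0,0.001,0,0,0,0.0,0,0,0.001,0,0,0,0.0,0,0,0.001,0,0,0,0.0,0,0,0.001,0,0,0,0.0,0,0,0.001,0,0,0]
}}

```text
clock: 17.37
position: [0.6034, 0.1701, 0.1892]
ee_rot: [0.258, -0.054, 0.964, 0.013]
contact_force: [-2.1, -0.4, 3.1]
width: 0.0107
```

Run:
```python
from plan import *
loc();show()
```

```text
local TCP mm [-0.5 -1.  35.8] Flocal [-0.3 -0.2  3.8] rot err tool [ 1.000e-03 -1.000e-03  1.578e+00] w 0.0107 t 17.37 z-angle 90.4
t 17.3667 p [0.6034 0.1701 0.1892] y [-0.111  0.994 -0.002] z [ 0.497  0.054 -0.866] F [-2.1 -0.4  3.1] M [-0.07  0.47 -0.02] w 0.0107 q [ 0.19  0.16  1.9  -0.08  0.55 -1.44]
```

Pushed 4.8 mm at about 4–5 N, which matches the spring rather than a hard stop, so the pin has entered the slot. Keep pushing.

Request:
{"op": "apply_moves", "data": {
  "moves": [0.0,0,0,0.002,0,0,0,0.0,0,0,0.002,0,0,0,0.0,0,0,0.002,0,0,0,0.0,0,0,0.002,0,0,0,0.0,0,0,0.002,0,0,0,0.0,0,0,0.002,0,0,0,0.0,0,0,0.002,0,0,0,0.0,0,0,0.002,0,0,0]
}}

```text
clock: 18.03
position: [0.6082, 0.1707, 0.1811]
ee_rot: [0.259, -0.054, 0.964, 0.013]
contact_force: [-14.1, -2.0, 16.8]
width: 0.0106
```

Run:
```python
from plan import *
loc();show()
```

```text
local TCP mm [-0.4 -0.9 26.3] Flocal [-3.9 -0.5 21.6] rot err tool [0.002 0.    1.578] w 0.0106 t 18.03 z-angle 90.4
t 18.0333 p [0.6082 0.1707 0.1811] y [-0.111  0.994 -0.003] z [ 0.498  0.053 -0.865] F [-14.1  -2.   16.8] M [-0.29  1.11 -0.11] w 0.0106 q [ 0.19  0.18  1.91 -0.08  0.53 -1.44]
```

At the bottom: 14.3 mm travel and 21 N. Now I'll turn clockwise while holding the push.

Request:
{"op": "apply_moves", "data": {
  "moves": [0.0,0,0,0.0015,0,0,0.08,0.0,0,0,0.0015,0,0,0.1,0.0,0,0,0.0015,0,0,0.1,0.0,0,0,0.0015,0,0,0.1,0.0,0,0,0.0015,0,0,0.1,0.0,0,0,0.0015,0,0,0.1,0.0,0,0,0.0015,0,0,0.1,0.0,0,0,0.0015,0,0,0.1]
}}

```text
clock: 18.7
position: [0.6081, 0.1706, 0.1811]
ee_rot: [0.234, 0.332, 0.907, 0.115]
contact_force: [-11.7, -2.8, 14.2]
width: 0.0106
```

Run:
```python
from plan import *
loc();show()
```

```text
local TCP mm [-0.5 -1.  26.4] Flocal [-3.2 -1.5 18.3] rot err tool [0.004 0.002 0.764] w 0.0106 t 18.7 z-angle 43.8
t 18.7 p [0.6081 0.1706 0.1811] y [0.548 0.753 0.364] z [ 0.501  0.053 -0.864] F [-11.7  -2.8  14.2] M [-0.2   1.02 -0.02] w 0.0106 q [ 0.19  0.18  1.91 -0.08  0.53 -0.62]
```

Request:
{"op": "apply_moves", "data": {
  "moves": [0.0,0,0,0.0015,0,0,0.1,0.0,0,0,0.0015,0,0,0.1,0.0,0,0,0.0015,0,0,0.1,0.0,0,0,0.0015,0,0,0.1,0.0,0,0,0.0015,0,0,0.1,0.0,0,0,0.0015,0,0,0.1,0.0,0,0,0.0015,0,0,0.08,0.0,0,0,0.001,0,0,0.03]
}}

```text
clock: 19.37
position: [0.6078, 0.1705, 0.1811]
ee_rot: [0.178, 0.64, 0.722, 0.193]
contact_force: [-7.5, -0.9, 8.1]
width: 0.0108
```

Run:
```python
from plan import *
loc();show()
```

```text
local TCP mm [-0.7 -1.  26.5] Flocal [-2.5 -0.1 10.7] rot err tool [0.008 0.001 0.017] w 0.0108 t 19.37 z-angle 1.0
t 19.3667 p [0.6078 0.1705 0.1811] y [0.856 0.107 0.507] z [ 0.504  0.052 -0.862] F [-7.5 -0.9  8.1] M [-0.2   0.79 -0.07] w 0.0108 q [ 0.19  0.17  1.92 -0.09  0.52  0.13]
```

Turned 89.4°. I'll add a small nudge, then ease back about 4 mm so the pin drops into its seat.

Request:
{"op": "apply_moves", "data": {
  "moves": [0.0,0,0,0.0005,0,0,0.02,0.0,0,0,0,0,0,0.01,0.0,0,0,-0.001,0,0,0,0.0,0,0,-0.001,0,0,0,0.0,0,0,-0.001,0,0,0,0.0,0,0,-0.001,0,0,0,0.0,0,0,0,0,0,0,0.0,0,0,0,0,0,0]
}}

```text
clock: 20.03
position: [0.6055, 0.1703, 0.1849]
ee_rot: [0.175, 0.652, 0.712, 0.196]
contact_force: [-4.0, -2.0, 5.7]
width: 0.0109
```

Run:
```python
from plan import *
loc();show()
```

```text
local TCP mm [-0.8 -1.1 30.9] Flocal [-0.8 -1.6  7. ] rot err tool [ 0.008  0.001 -0.016] w 0.0109 t 20.03 z-angle -0.9
t 20.0333 p [0.6055 0.1703 0.1849] y [0.859 0.074 0.507] z [ 0.504  0.052 -0.862] F [-4.  -2.   5.7] M [-0.14  0.56 -0.02] w 0.0109 q [ 0.19  0.17  1.91 -0.09  0.53  0.16]
```

Request:
{"op": "apply_moves", "data": {
  "moves": [0.0,0,0,-0.001,0,0,0,0.0,0,0,-0.001,0,0,0,0.0,0,0,-0.001,0,0,0,0.0,0,0,-0.001,0,0,0,0.0,0,0,-0.001,0,0,0,0.0,0,0,0,0,0,0,0.0,0,0,0,0,0,0,0.0,0,0,0,0,0,0]
}}

```text
clock: 20.7
position: [0.6054, 0.1702, 0.1851]
ee_rot: [0.174, 0.652, 0.712, 0.196]
contact_force: [1.5, -0.3, -2.0]
width: 0.0107
```

Run:
```python
from plan import *
loc();show()
```

```text
local TCP mm [-0.8 -1.1 31.2] Flocal [ 0.3 -0.5 -2.5] rot err tool [ 0.006  0.001 -0.017] w 0.0107 t 20.7 z-angle -1.0
t 20.7 p [0.6054 0.1702 0.1851] y [0.86  0.073 0.505] z [ 0.503  0.052 -0.863] F [ 1.5 -0.3 -2. ] M [-0.01  0.25  0.03] w 0.0107 q [ 0.19  0.17  1.91 -0.08  0.53  0.16]
```

It holds at 9.4 mm under a pull of about 2.5 N, so it is locked. I'll release and retreat.

Request:
{"op": "apply_moves", "data": {
  "moves": [0.04,0,0,0,0,0,0,0.04,0,0,0,0,0,0,0.04,0,0,0,0,0,0,0.04,0,0,0,0,0,0,0.04,0,0,-0.01,0,0,0,0.04,0,0,-0.02,0,0,0,0.04,0,0,-0.03,0,0,0,0.04,0,0,-0.035,0,0,0]
}}

```text
clock: 21.37
position: [0.5538, 0.1643, 0.2629]
ee_rot: [0.17, 0.653, 0.713, 0.19]
contact_force: [1.7, 0.0, 0.8]
width: 0.0401
```

Request:
{"op": "apply_moves", "data": {
  "moves": [0.04,0.015,0,-0.03,0,0,0,0.04,0.025,0,-0.02,0,0,0,0.04,0.03,0,0,0,0,0,0.04,0.03,0,0,0,0,0,0.04,0.03,0,0,0,0,0,0.04,0.01,0,0,0,0,0,0.04,0,0,0,0,0,0,0.04,0,0,0,0,0,0]
}}

```text
clock: 22.03
position: [0.5127, 0.3061, 0.3296]
ee_rot: [0.175, 0.653, 0.708, 0.203]
contact_force: [-0.2, -0.4, -0.4]
width: 0.0404
```

```bash
python3 see.py 8 10; python3 -c "
from h import *
a=load('top0')['image'].astype(int);b=load('t8')['image'].astype(int)
for n,(u,v) in dict(bung=(254,240),spool=(398,182),valve=(117,205),turq=(335,264),small=(308,121)).items(): print(n,abs(a-b)[v-18:v+18,u-18:u+18].mean())
"
```

```text
local TCP mm [  3.9 143.8 195.3] Flocal [-0.4 -0.4 -0.2] rot err tool [ 0.018 -0.005 -0.025] w 0.0404 t 22.03 z-angle -1.4
top 1944 plane z,dz/dx,dz/dy [ 1.4571e+01 -1.0000e-03  1.0000e-03]
rect ((-61.66559600830078, -0.6934661865234375), (182.3999786376953, 159.36563110351562), 0.06737644970417023)
stud 75 [ 0.9 -1.8 54.5]
bar angle deg -89.55741
scene 424 plane z,dz/dx,dz/dy [ 1.4037e+01  2.0000e-03 -1.0000e-03]
rect ((-58.524166107177734, -3.0780258178710938), (158.61354064941406, 187.6336669921875), 89.5240707397461)
stud 62 [ 4.2 -7.  48.9]
bar angle deg 85.60808
bung 3.842849794238683
spool 3.3917181069958846
valve 34.74974279835391
turq 3.7667181069958846
small 4.438786008230453
```

View pics/t8.png

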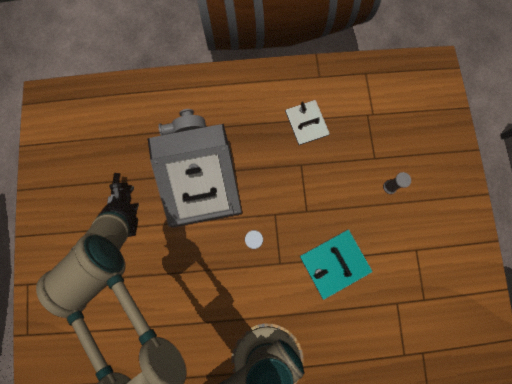

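View pics/t8c.png

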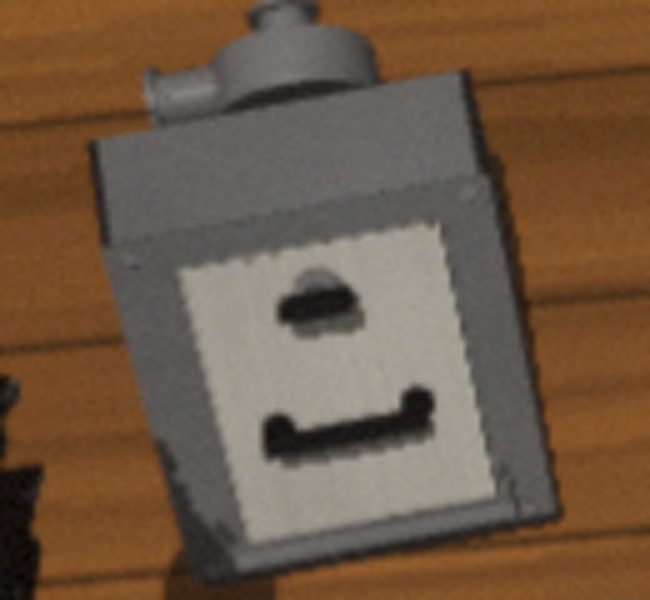

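View pics/s8c.png

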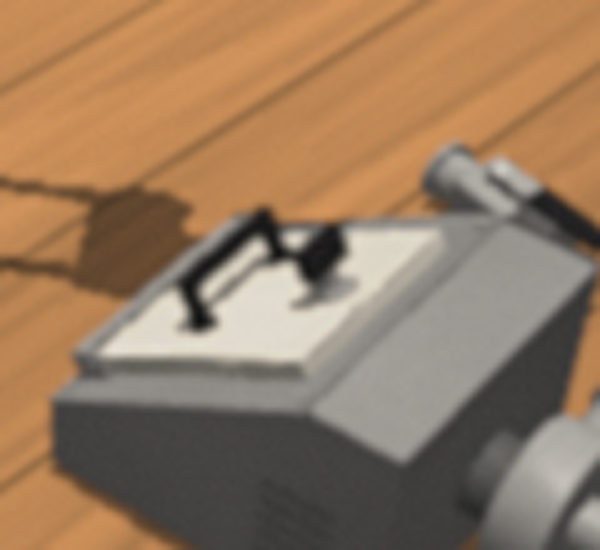

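The top view shows the cover flat on the face and the T head now crosswise at crop (317,303). The other things on the bench are unmoved. The large top-view difference at the valve is the raised gripper passing over it; the scene view shows the valve in place. Handing in.

```bash
python3 -c "
from rig import workorder
print(workorder.sign_off())"
```

```text
the job is handed in; nothing more can be done
None
```

The hatch cover is back on: its lower edge is home in the sill, it lies flat over the hatch, and the stud is locked. I handed the job in at 22 s, well under the 61 s limit.

- **What I did:** I gripped the large white cover by its handle, laid it on the face and slid it down until it stopped in the sill. I then shifted it about 3 mm sideways to line up with the slot. The T head was about 23° off, so I straightened it before pushing. The pin went in first time; I pushed about 14 mm, turned it clockwise through about 91°, and let it spring back.
- **Lock check:** The stud sprang back to about 9.4–9.7 mm and held there under a pull of about 2.5 N.
- **Last camera check:** The cover's plane shows no tilt, and the T bar lies crosswise at 89.6° in the top view.
- **Other things on the bench:** The bung, spool and the other two covers are unchanged. In the last top view the raised gripper hid the valve, so I checked the valve only by eye in the scene view, where it is in place.
- **Where the checks disagreed:** The scene camera gave 85.6° for the T bar and put the cover's centre about 2.4 mm further sideways. It sees the face at a shallow angle, so I relied on the top view and the wrist force readings.

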